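# Tighten the lens retaining ring of a stand magnifier

### The job

The lens of the stand magnifier has worked loose. Set the two pins of the fork spanner in the two holes of the lens retaining ring and turn the ring clockwise, seen from above, until it comes up against its stop, without touching the glass. Then lay the spanner gently down flat on the cutting mat again and flip the magnifier's lens cover fully shut, leaving everything else on the bench as it is.

Things in the scene. Friction and masses are not known exactly. Their poses are not given: they have to be found in the camera images.
- mat: Green A2 cutting mat, 450 (x) by 600 (y) by 3 mm thick, fixed flat on the table; origin at the centre of its underside.
- stand: Stand magnifier, fixed on the mat; origin on the vertical lens axis, in the plane of its underside (the mat's top), +x towards its column. Grey base 125 mm wide, 18 high, from x = -70 to +115 mm. A column at x = 85 mm carries the lens cell by a clamp (up to z = 108 mm, its knob out to y = 41 mm). The cell's flat top rim is at z = 120 mm.
- ring (a joint): Turn of the retaining ring about the lens axis, rad; grows clockwise seen from above. 1.1 is its stop (ring home); it is found loose between 0 and 0.4. A steady friction torque of about 0.25 N m holds it wherever it is left. It does not rise or sink. At 0.55 ring_mid has the stand's axes; at 0 it is 0.55 rad anticlockwise from them, at 1.1 as much clockwise.
- ring_mid (a point): Centre of the retaining ring's top face; turns with the ring (z up). Aluminium ring, outer radius 33, inner 21, 7 mm thick. Two round through holes, 8 mm wide, on this point's y axis at y = +27 and -27 mm, free to 7.5 mm below this point. The open cover stands at the column, so the spanner's handle must lie on this point's -x side, away from the column.
- lens: The glass lens, radius 22.5 mm, fixed in the cell; origin on the lens axis, 16.5 mm below the rim; its crown is 8 mm below the ring's top face. Not to be touched.
- spanner: Steel two-pin fork spanner, 0.23 kg, loose, lying level on its pins and handle. Origin midway between the pin tips. Pins point down (-z) at y = +27 and -27 mm, 5 mm thick, round-nosed, 9 mm long. Fork and neck are flat bar, z = 9 to 15 mm, 65 mm wide over the prongs. With the pins fully in the ring, the bar rests on the cell's rim and the tips are 7 mm below the ring's top.
- spanner_grip (a point): Point in the spanner's black rubber handle, at x = -85, z = +11 mm in the spanner's frame and with its axes, close to the centre of mass. The handle runs along the spanner's -x, from x = -60 to -165 mm, 20 mm wide, z from 0 to 22 mm. Grip it here, across its width.
- cover (a joint): Angle of the lens cover, rad: 0 shut flat on the rim; found open between 1.7 and 1.9, standing up and leaning back over the column; end stop 1.95. Friction of about 0.03 N m holds it where it is left.
- cover_hinge (a point): Middle of the cover's hinge pin, 46.5 mm from the lens axis on the stand's +x side and 122 mm above the stand's underside; the pin lies along the stand's y.
- cover_tab (a point): Middle of the outer face (upper face when shut) of the tab on the cover's free edge, 100 mm from the hinge. Black disc, radius 43, 4 mm thick, centred 46.5 mm from the hinge; the tab, 20 mm wide, ends at 103.5 mm. It shuts when its free edge is pushed from behind towards the stand's -x side, over and down. Shut, its top is 125 mm above the stand's underside.
- screwdriver: Screwdriver lying near the spanner. Leave it.
- spool: Small thread spool standing on the mat, 28 mm wide, 38 high. Leave it.
- shears: Fabric shears lying on the bench. Leave them.
- cone_a: Thread cone, 60 mm wide, 112 high. Leave it.
- cone_b: Thread cone, 60 mm wide, 112 high. Leave it.
- tape: White tape measure case, 58 mm wide, 22 high. Leave it.
- bottle: White plastic bottle, 48 mm wide, 105 high. Leave it.
- tin: Round pin tin, 70 mm wide, 20 high. Leave it.
- cell_rim (a point): Centre of the lens cell's top rim, on the lens axis, in the stand's axes. The cell is an upright grey tube, outer radius 42, bore radius 33.5, 26 mm high. The ring lies in the bore, its top 2 mm below the rim; the lens is under the ring.
Things that resemble listed ones, but are neither listed nor needed, are in the scene too. Leave any blue look-alike of the spanner alone.

How it is judged:
On the way, in this order (a step that is already met when the one before it is completed fails the run):
1. both pins of the spanner are in the ring's holes, the ring still loose (z of spanner in the frame of ring_mid between -0.012 and -0.0035 m and horizontal distance between spanner and ring_mid below 0.004 m and angle between the y axis of spanner and the y axis of ring_mid, either way round below 0.2 rad and value of joint ring below 0.9 rad), for 0.1 s.
2. the ring is turned home, to its stop, with the spanner's pins in its holes (value of joint ring above 1.05 rad and z of spanner in the frame of ring_mid below -0.0025 m and horizontal distance between spanner and ring_mid below 0.005 m), for 0.1 s.
At the end, for the whole second after the job is handed in: The ring is within 0.06 rad of its stop, the lens cover is shut to within 0.08 rad, and the spanner lies flat (within 0.15 rad) and still on the cutting mat, its grip within the mat's outline and its weight on the mat (value of joint ring above 1.04 rad and value of joint cover below 0.08 rad and x of spanner_grip in the frame of mat between -0.225 and 0.225 m and y of spanner_grip in the frame of mat between -0.3 and 0.3 m and z of spanner_grip in the frame of mat below 0.022 m and angle between the z axis of spanner and the z axis of mat, either way round below 0.15 rad and linear speed of spanner below 0.02 m/s); the robot touches nothing.
It fails at once if the lens is touched (contact force between lens and anything else above 0.3 N).
It fails at once if a bystander is shifted by more than 20 mm or knocked over (distance of any of screwdriver, spool, shears, cone_a, cone_b, tape, bottle, tin from where it was at the start of the episode above 0.02 m or angle between any of spool, cone_a, cone_b, bottle's own z axis and vertical above 0.5 rad).
It fails at once if the spanner is let fall from more than about 1 cm (linear speed of spanner above 0.5 m/s and contact force between spanner and the fingers below 0.2 N).
It also fails if it takes over 72 s, if anything falls off the work surface, if the arm or the gripper's body presses on something with over 40 N, if the wrist force passes 120 N, or if a joint passes its speed limit or range.

### The arm

A 7-joint arm with a two-finger parallel gripper is mounted at the origin on the work surface. World frame = base frame: x ahead of the robot, y to its left, z up, the work surface at z = 0. Lengths are in m, angles in rad, forces in N, time in s.
With the tool pointing down it reaches from about 0.425 to 0.925 m from the base axis. Payload 6.8 kg.
Tool frame: the origin (TCP) lies on the centre line of the jaws, within the pads' length; the fingertips stand 19 mm ahead of it and the grasp point (between the pads) is the TCP (r.tip_extent is the y of the fingertips in the tool frame, in m); y points along the fingers, z is the direction in which the jaws open and shut, and the axes are right-handed (so a half turn about y gives the same grasp; the last joint's range is limited). The gripper opens to 85 mm and grips with 20 to 120 N. Pads are 22 mm wide; open, the fingers measure 114 mm over their backs; the gripper's body (76 mm by 85 mm) begins 54 mm behind the grasp point. The pads swing forward as they close: fully open they stand 13 mm farther back than shut.
Start: joints at [1.054, 0.477, 0.022, 1.555, -0.011, 1.109, -0.083], TCP at [0.268, -0.619, 0.25] pointing down, gripper open.
Joint ranges: [-2.96, 2.96], [-0.34, 2.1], [-1.41, 1.46], [0.24, 2.44], [-1.37, 4.51], [0.17, 1.92], [-2.96, 2.96]. Speed limits (rad/s): [2.39, 2.39, 3.14, 3.14, 3.14, 3.14, 3.14].

### API

Orientations are given as a rotation vector (axis times angle).
In Python, from bench import r gives the robot as it stands. The module is installed in compiled form; this text tells all that it offers.
- The arm moves only by the tool jog_arm, never from a script. Its argument "motion" is a list of rows, each a list of 3 entries, a list of its own where there are three numbers: the opening, from 0 (shut) to 1 (fully open), then the shift along the tool's x, y, z in m, then the turn, a rotation vector about the tool's x, y, z in degrees. A call has 1 to 10 rows; each row shifts and turns the commanded pose from where the row before left it, along the tool's axes as they then stand; what a row does not reach is not made up. A row lasts 1/12 s, in which the tool goes at most 41.7 mm and 7.16 degrees, less where a joint would pass 70% of its speed; a pose out of reach is approached as far as the arm can. A call with a gripper value outside its range is refused whole. The fingers move at their own pace and stop on an object; "force" is the grip in N (left out, the last holds). Time passes only in rows, so rows that do not move let the fingers close. It gives the time, the measured TCP pose, the force and the opening at its end, in the units of the state.
- r.get_obs(): the state, without advancing time (a new reading comes with each control period).
- r.grab_frame(name): name is "scene" or "top"; returns a dict with "image" (420x560x3 uint8, red, green, blue), "range_z" (420x560 float32, m along the optical axis (not along the pixel's ray), 0 where there is no reading), "fx", "fy", "cx", "cy" (pixels), "k1" (the pictures are not rectified: a ray, as slopes to the right and down, at radius r is drawn at 1 + k1 r^2 times it, then the intrinsics apply), "xyz" and "orientation" of the camera in the world. Camera axes: x right, y down, z forward; pixel columns grow to the right and rows downward; lengths in m; the calibration is good to about 2 mm. A picture is of the moment at which its call begins.
- r.hand_in(): hands the job in, once; it reports no verdict.
The state is a dict: "clock": time; "joints": joint angles; "qvel": joint speeds; "tau": joint torques, N m; "tcp_pos": TCP position; "orientation": TCP orientation; "contact_force": force on the tool from outside, world axes, zero at the start; "moment": the same for the moment, N m; "grip_width": finger opening in m.
Only numpy, scipy, OpenCV 4.12 (cv2) and the standard library are available. Lean on these libraries where they do the work, as an engineer would, in place of code of your own. Each camera call takes 0.05 s, during which the arm holds its last target.

## Working session

There is one attempt and no reset: what is moved stays moved. The work goes in short steps, Python scripts to look and compute and a tool call to move; the robot and the scene stay as the last step left them, time stands still between calls to the robot, and variables do not carry over. Pictures are saved under pics/ and viewed, and the job is handed in when it is done.

Besides the shell and the picture viewer there is one more tool, called in YAML: its name, and indented under it one key for each argument. jog_arm: Moves the arm, as the interface text tells. Its arguments: {"type":"object","properties":{"motion":{"type":"array","items":{"type":"array"}},"force":{"type":"number"}},"required":["motion"]}

```bash
mkdir -p pics; ls; python3 - <<'E'
from bench import r
import cv2
o=r.get_obs()
for k,v in o.items(): print(k,v)
print(r.tip_extent)
for n in("scene","top"):
    f=r.grab_frame(n); cv2.imwrite(f"pics/{n}0.png",f["image"][:,:,::-1])
    print(n,{k:f[k] for k in f if k not in("image","range_z")})
E
```

```text
pics
clock 0.0
joints [ 1.05390663  0.47781419  0.02231306  1.55645919 -0.01149418  1.1092762
 -0.0830909 ]
qvel [-7.82945725e-05 -2.15022274e-04  1.11901274e-03 -6.31547913e-04
  4.00611974e-04 -4.40732457e-04 -1.19292757e-03]
tau [ 3.36268258e-04 -5.96444178e+01  1.60811026e+00 -2.81190813e+01
  1.24497194e-02  9.24247492e-03  1.20208142e-05]
tcp_pos [ 0.26809309 -0.61887047  0.24931244]
orientation [-0.41443916  1.99838834 -1.99479908]
contact_force [-0.13372566 -1.06613375 -0.15208949]
moment [0.01010168 0.04256698 0.07184096]
grip_width 0.08549237570302315
0.019
scene {'fx': 390.4957875928307, 'fy': 390.4957875928307, 'cx': 283.6046126521697, 'cy': 211.97181574099938, 'k1': -0.03957709511862188, 'xyz': array([ 1.16853486, -0.24567308,  0.84749889]), 'orientation': array([-1.9923269 , -1.29308339,  0.57801405])}
top {'fx': 393.5409948376653, 'fy': 393.5409948376653, 'cx': 276.44824136532134, 'cy': 203.59469781733407, 'k1': 0.0019640548433732903, 'xyz': array([0.22449634, 0.09866403, 1.40504684]), 'orientation': array([-2.17093713,  2.13637256, -0.17058291])}
```

View pics/scene0.png

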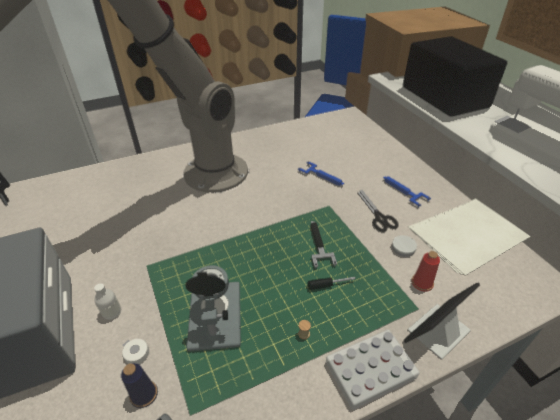

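View pics/top0.png

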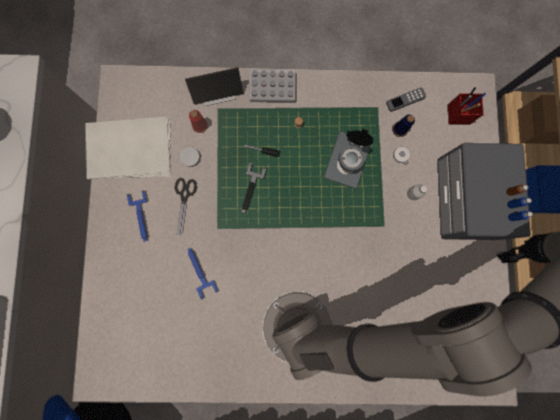

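The grey spanner with the black handle is at top (253,187) and scene (320,245). The blue look-alikes are at top (138,215) and (203,273). The screwdriver is at top (265,151), and the stand is at top (350,158).

```bash
cat > h.py <<'E'
import numpy as np, cv2
from scipy.spatial.transform import Rotation as R
def rays(f,uv):
    uv=np.atleast_2d(np.asarray(uv,float))
    p=np.stack([(uv[:,0]-f["cx"])/f["fx"],(uv[:,1]-f["cy"])/f["fy"]],1)
    q=p.copy()
    for _ in range(10): q=p/(1+f["k1"]*(q**2).sum(1,keepdims=True))
    return np.c_[q,np.ones(len(q))]
def cam(f): return R.from_rotvec(f["orientation"]).as_matrix(),np.asarray(f["xyz"])
def plane(f,uv,z):
    M,c=cam(f); d=rays(f,uv)@M.T
    return c+d*((z-c[2])/d[:,2])[:,None]
def deep(f,uv):
    uv=np.atleast_2d(np.asarray(uv)); M,c=cam(f)
    z=f["range_z"][uv[:,1].astype(int),uv[:,0].astype(int)]
    return c+(rays(f,uv)*z[:,None])@M.T
def cloud(f):
    h,w=f["range_z"].shape; v,u=np.mgrid[:h,:w]
    P=deep(f,np.c_[u.ravel(),v.ravel()]).reshape(h,w,3); P[f["range_z"]==0]=np.nan
    return P
def proj(f,P):
    M,c=cam(f); q=(np.atleast_2d(P)-c)@M; q=q[:,:2]/q[:,2:]
    q=q*(1+f["k1"]*(q**2).sum(1,keepdims=True))
    return q*[f["fx"],f["fy"]]+[f["cx"],f["cy"]]
E
python3 - <<'E'
from bench import r
from h import *
import pickle
for n,b in(("scene",[(175,240,260,355),(285,350,205,305)]),("top",[(315,385,120,195),(230,290,135,220)])):
    f=r.grab_frame(n); pickle.dump(f,open(n+"0.pkl","wb"))
    ims=[]
    for x0,x1,y0,y1 in b:
        c=cv2.resize(f["image"][y0:y1,x0:x1,::-1],None,fx=6,fy=6,interpolation=cv2.INTER_CUBIC); c=cv2.copyMakeBorder(c,0,max(0,600-c.shape[0]),0,0,0)[:600]
        ims.append(c)
    o=np.hstack(ims)[:,:800]; cv2.imwrite(f"pics/{n}0c.png",cv2.convertScaleAbs(o,alpha=1.5))
E
```

```text
(no output)
```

View pics/scene0c.png

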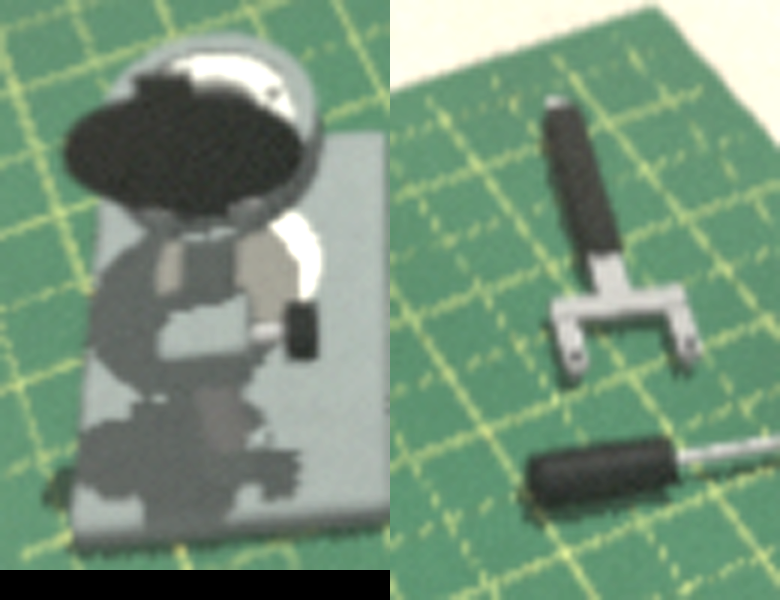

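View pics/top0c.png

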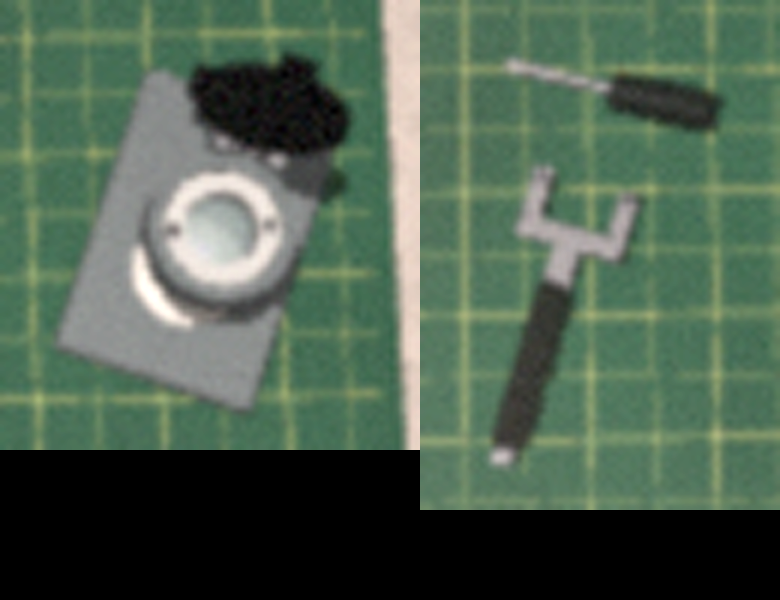

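```bash
cat > m1.py <<'E'
from bench import r
from h import *
import pickle
f=r.grab_frame("top"); fs=[f["image"].astype(float)]+[r.grab_frame("top")["image"].astype(float) for _ in range(5)]
im=np.mean(fs,0); f["mean"]=im; pickle.dump(f,open("topm.pkl","wb"))
g=im.mean(2)
# ring: bright blob
x0,x1,y0,y1=335,372,143,175
sub=cv2.resize(im[y0:y1,x0:x1].astype(np.float32),None,fx=20,fy=20,interpolation=cv2.INTER_CUBIC)
cv2.imwrite("pics/ring20.png",np.clip(sub[:,:,::-1]*1.2,0,255))
# cloud
P=cloud(f)
m=(P[...,2]>0.11)&(P[...,2]<0.135)&(P[...,0]>0.4); v,u=np.nonzero(m); print("rim pts",len(v),P[m].mean(0) if len(v) else None, u.min(),u.max(),v.min(),v.max())
# base top mask z~0.021
m=(abs(P[...,2]-0.021)<0.006)&(abs(P[...,0]-0.75)<.2); m[:, :310]=0; m[:,390:]=0
c,_=cv2.findContours(m.astype(np.uint8),0,2); c=max(c,key=cv2.contourArea); b=cv2.boxPoints(cv2.minAreaRect(c)); print(b); print(plane(f,b,0.021))
# spanner dark/bright
hsv=cv2.cvtColor(im.astype(np.uint8),cv2.COLOR_RGB2HSV)
print("hsv handle",hsv[195,248],hsv[175,255],hsv[165,262], hsv[180,300])
E
python3 m1.py
```

```text
rim pts 1094 [ 0.64804135 -0.11731292  0.11940986] 185 481 67 209
[[325.69257 169.8943 ]
 [339.1808  130.65587]
 [355.586   136.29518]
 [342.09778 175.53362]]
[[ 0.55037317 -0.09591549  0.021     ]
 [ 0.69825576 -0.14581495  0.021     ]
 [ 0.67806222 -0.20575896  0.021     ]
 [ 0.53069683 -0.15502876  0.021     ]]
hsv handle [36 32 40] [  0   9 120] [60 67 84] [55 72 88][ WARN:0@9.883] global loadsave.cpp:1063 imwrite_ Unsupported depth image for selected encoder is fallbacked to CV_8U.
```

View pics/ring20.png

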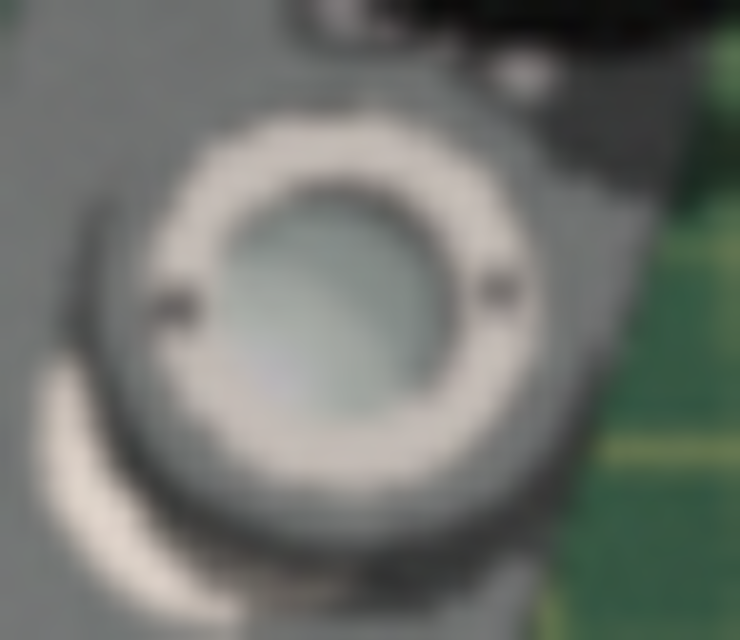

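```bash
cat > m2.py <<'E'
from h import *
import pickle
f=pickle.load(open("topm.pkl","rb")); im=f["mean"].astype(np.float32)
x0,x1,y0,y1=335,372,143,175
S=20
g=cv2.resize(im[y0:y1,x0:x1].mean(2),None,fx=S,fy=S,interpolation=cv2.INTER_CUBIC)
px=lambda p:(np.asarray(p)+.5)/S-.5+[x0,y0]
for t in (125,135,145):
    m=(g>t).astype(np.uint8); n,l,s,c=cv2.connectedComponentsWithStats(m)
    k=l[120:140,340:350].max(); 
    cs,_=cv2.findContours((l==k).astype(np.uint8),0,1); c=max(cs,key=cv2.contourArea); c=cv2.convexHull(c)
    e=cv2.fitEllipse(c); P=plane(f,px(e[0]),.121)[0]
    print(t,np.round(e[0],1),np.round(e[1],1),P.round(4), (np.array(e[1])/S*(1.285)/f['fx']).round(4))
hs=[]
for (u,v) in((178,305),(497,290)):
    w=np.clip(150-g[v-32:v+33,u-28:u+29],0,None)**2; w[:, :]*=1
    V,U=np.mgrid[v-32:v+33,u-28:u+29]; c=(np.sum(U*w)/w.sum(),np.sum(V*w)/w.sum()); hs.append(plane(f,px(c),.121)[0]); print(c)
a,b=hs; print("holes",a,b,"mid",(a+b)/2,"dist",np.linalg.norm(a-b))
d=a-b; print("ring y dir deg",np.degrees(np.arctan2(d[1],d[0])))
co=np.array([(155,70),(60,345),(250,408)])/6.-.4+[315,120]
C=plane(f,co,.021); print(C.round(4),np.linalg.norm(C[0]-C[1]),np.linalg.norm(C[1]-C[2]))
d=C[0]-C[1]; print("stand x deg",np.degrees(np.arctan2(d[1],d[0]))); d=C[1]-C[2]; print("stand y-90",np.degrees(np.arctan2(d[1],d[0]))-90)
E
python3 m2.py
```

```text
125 [340.9 301. ] [376.7 390.8] [ 0.5708 -0.1692  0.121 ] [0.0615 0.0638]
135 [341.  300.8] [364.5 379.3] [ 0.5709 -0.1692  0.121 ] [0.0595 0.0619]
145 [336.3 230.1] [201.9 339.5] [ 0.5831 -0.1686  0.121 ] [0.033  0.0554]
(np.float64(172.075236191667), np.float64(308.7843750765029))
(np.float64(499.4393286797889), np.float64(290.0742923111096))
holes [ 0.56895736 -0.14071164  0.121     ] [ 0.5732432  -0.19596982  0.121     ] mid [ 0.57110028 -0.16834073  0.121     ] dist 0.05542413408159869
ring y dir deg 94.4349998720905
[[ 0.696  -0.1504  0.021 ]
 [ 0.5238 -0.0919  0.021 ]
 [ 0.4874 -0.2056  0.021 ]] 0.18189773836994538 0.11934319806390588
stand x deg -18.75733913456683
stand y-90 -17.73265625938626
```

Ring holes fit: spacing is 55 mm (expected 54), the ring sits at 4.4°, the stand at -18.2°, and the joint is ≈0.155. The base outline independently gives the same centre. Next is the spanner.

```bash
cat > m3.py <<'E'
from bench import r
from h import *
import pickle
f=pickle.load(open("topm.pkl","rb")); im=f["mean"].astype(np.uint8)
hsv=cv2.cvtColor(im,cv2.COLOR_RGB2HSV)
S=10;x0,x1,y0,y1=232,285,155,220
sub=cv2.resize(im[y0:y1,x0:x1],None,fx=S,fy=S,interpolation=cv2.INTER_CUBIC); cv2.imwrite("pics/sp10.png",cv2.convertScaleAbs(sub[:,:,::-1],alpha=1.3))
px=lambda p:(np.asarray(p)+.5)/S-.5+[x0,y0]
h=cv2.cvtColor(sub,cv2.COLOR_RGB2HSV)
dark=((h[...,2]<65)).astype(np.uint8); n,l,s,c=cv2.connectedComponentsWithStats(dark); k=1+np.argmax(s[1:,4]); cs,_=cv2.findContours((l==k).astype(np.uint8),0,1)
re=cv2.minAreaRect(max(cs,key=cv2.contourArea)); b=cv2.boxPoints(re); print("handle box",b,plane(f,px(b),.014).round(4))
B=plane(f,px(b),.014)[:,:2]; (cx,cy),(w,hh),a=cv2.minAreaRect((B*1000).astype(np.float32)); print("handle mm",cx,cy,w,hh,a)
lt=((h[...,1]<40)&(h[...,2]>85)).astype(np.uint8); n,l,s,c=cv2.connectedComponentsWithStats(lt); k=1+np.argmax(s[1:,4]); cs,_=cv2.findContours((l==k).astype(np.uint8),0,1); c=max(cs,key=cv2.contourArea)
print("fork area",s[k]); b=cv2.boxPoints(cv2.minAreaRect(c)); B=plane(f,px(b),.018); print(b,B.round(4), [np.linalg.norm(B[i]-B[i-1]).round(4) for i in range(4)])
d=r.get_obs(); print(R.from_rotvec(d["orientation"]).as_matrix().round(3))
E
python3 m3.py
```

```text
handle box [[ 92.52423 539.7202 ]
 [175.5422  257.89612]
 [248.7908  279.47327]
 [165.77283 561.29736]] [[0.4057 0.2063 0.014 ]
 [0.5084 0.1794 0.014 ]
 [0.501  0.1528 0.014 ]
 [0.3984 0.1801 0.014 ]]
handle mm 453.4063415527344 179.7232666015625 27.52862548828125 106.55326080322266 75.12813568115234
fork area [  136    76   203   200 14783]
[[112.70001  238.89998 ]
 [169.70003   67.899994]
 [346.4      126.8     ]
 [289.39996  297.8     ]] [[0.5142 0.2018 0.018 ]
 [0.5775 0.183  0.018 ]
 [0.5569 0.1187 0.018 ]
 [0.4938 0.138  0.018 ]] [np.float64(0.067), np.float64(0.0661), np.float64(0.0674), np.float64(0.066)]
[[-0.918 -0.     0.397]
 [-0.397  0.    -0.918]
 [-0.    -1.    -0.   ]]
```

View pics/sp10.png

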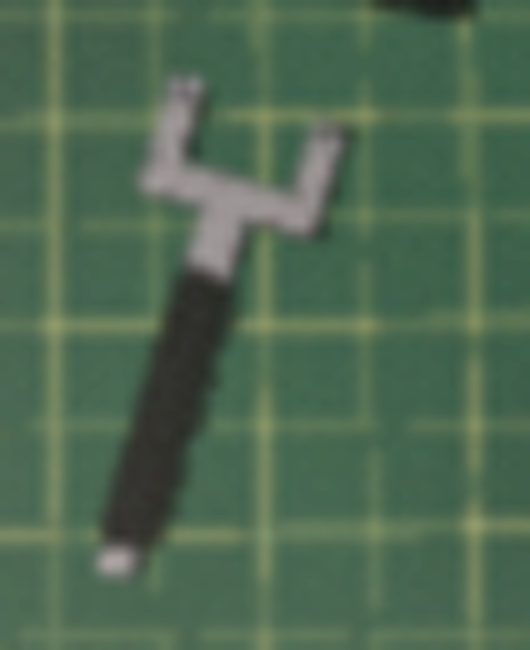

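```bash
python3 - <<'E'
from h import *
import pickle
f=pickle.load(open("topm.pkl","rb"))
px=lambda p:(np.asarray(p)+.5)/10-.5+[232,155]
for n,p,z in(("butt",(116,563),.014),("hbot",(128,545),.02),("htop",(211,272),.02),("forkbase",(229,208),.018),("prongL",(186,80),.018),("prongR",(333,128),.018),("prongmid",(259,104),.018)):
    print(n,plane(f,px(p),z)[0].round(4))
g=pickle.load(open("scene0.pkl","rb"))
for n,p,z in(("pinL",(575,355),.018),("pinR",(690,347),.018),("htop",(605,254),.02),("hend",(558,108),.025)):
    q=np.array([(p[0]-390)/6+285,p[1]/6+205])-.4; print(n,plane(g,q,z)[0].round(4),deep(g,[q])[0].round(4))
E
```

```text
butt [0.3975 0.1978 0.014 ]
hbot [0.4032 0.1933 0.02  ]
htop [0.5023 0.1662 0.02  ]
forkbase [0.5262 0.1604 0.018 ]
prongL [0.5731 0.177  0.018 ]
prongR [0.5564 0.1236 0.018 ]
prongmid [0.5648 0.1504 0.018 ]
pinL [0.5564 0.1228 0.018 ] [0.5556 0.1232 0.017 ]
pinR [0.5739 0.1738 0.018 ] [0.5728 0.1745 0.0166]
htop [0.5073 0.1644 0.02  ] [0.5036 0.1667 0.0153]
hend [0.4118 0.1878 0.025 ] [0.4098 0.1889 0.0229]
```

```bash
cat > plan.py <<'E'
from h import *
from bench import r
def hd(Rm): return np.degrees(np.arctan2(Rm[1,0],Rm[0,0]))
def state():
    o=r.get_obs(); Rm=R.from_rotvec(o["orientation"]).as_matrix()
    print("t%.2f"%o["clock"],"p",o["tcp_pos"].round(4),"head %.2f"%hd(Rm),"ydir",Rm[:,1].round(4),"F",o["contact_force"].round(1),"M",o["moment"].round(2),"w %.4f"%o["grip_width"],"j",o["joints"].round(2))
    return np.array(o["tcp_pos"]),Rm
def arc(p,Rm,tgt,turn,n):
    """n equal rows; turn = total deg about tool y; returns per-row tool shift"""
    st=R.from_rotvec([0,np.radians(turn/n),0]).as_matrix(); A=np.zeros((3,3)); Q=Rm.copy()
    for _ in range(n): A+=Q; Q=Q@st
    v=np.linalg.solve(A,np.asarray(tgt)-p); print("row shift mm",(v*1000).round(2),"turn/row",turn/n,"|v|",(np.linalg.norm(v)*1000).round(1))
    Q=Rm.copy();pts=[]
    for _ in range(n): p=p+Q@v; Q=Q@st; pts.append(p.copy())
    print(np.array(pts[::max(1,n//6)]).round(3).tolist(),"end",pts[-1].round(4),"head",hd(Q).round(2))
    return v
E
python3 - <<'E'
from plan import *
p,Rm=state()
arc(p+[0,0,.075],Rm,[.4825,.172,.325],-140.3,28)
arc(p+[0,0,.075],Rm,[.4825,.172,.20],-140.3,28)
E
```

```text
t0.50 p [ 0.2683 -0.6194  0.2503] head -156.58 ydir [-0.  0. -1.] F [0.9 0.5 0.8] M [ 0.02  0.05 -0.06] w 0.0852 j [ 1.05  0.48  0.02  1.56 -0.01  1.11 -0.08]
row shift mm [-3.659e+01  1.000e-02  1.064e+01] turn/row -5.010714285714286 |v| 38.1
[[0.306, -0.615, 0.325], [0.449, -0.563, 0.325], [0.565, -0.466, 0.325], [0.642, -0.335, 0.325], [0.668, -0.186, 0.325], [0.642, -0.036, 0.325], [0.567, 0.095, 0.325]] end [0.4825 0.172  0.325 ] head -16.28
row shift mm [-36.59   4.48  10.64] turn/row -5.010714285714286 |v| 38.4
[[0.306, -0.615, 0.321], [0.449, -0.563, 0.303], [0.565, -0.466, 0.285], [0.642, -0.335, 0.267], [0.668, -0.186, 0.249], [0.642, -0.036, 0.231], [0.567, 0.095, 0.213]] end [0.4825 0.172  0.2   ] head -16.28
```

jog_arm:
  motion:
    - [1,[0,-0.025,0],[0,0,0]]
    - [1,[0,-0.025,0],[0,0,0]]
    - [1,[0,-0.025,0],[0,0,0]]
  force: 60

```text
clock: 0.75
tcp_pos: [0.2682, -0.6191, 0.3259]
orientation: [-0.414, 1.998, -1.995]
contact_force: [-0.3, -1.1, 0.0]
grip_width: 0.0853
```

jog_arm:
  motion:
    - [1,[-0.0366,0,0.0106],[0,-5,0]]
    - [1,[-0.0366,0,0.0106],[0,-5,0]]
    - [1,[-0.0366,0,0.0106],[0,-5,0]]
    - [1,[-0.0366,0,0.0106],[0,-5,0]]
    - [1,[-0.0366,0,0.0106],[0,-5,0]]
    - [1,[-0.0366,0,0.0106],[0,-5,0]]
    - [1,[-0.0366,0,0.0106],[0,-5,0]]
    - [1,[-0.0366,0,0.0106],[0,-5,0]]
    - [1,[-0.0366,0,0.0106],[0,-5,0]]
    - [1,[-0.0366,0,0.0106],[0,-5,0]]

```text
clock: 1.58
tcp_pos: [0.5902, -0.4349, 0.325]
orientation: [-1.06, 1.416, -1.416]
contact_force: [0.5, 0.3, -0.0]
grip_width: 0.0859
```

jog_arm:
  motion:
    - [1,[-0.0366,0,0.0106],[0,-5,0]]
    - [1,[-0.0366,0,0.0106],[0,-5,0]]
    - [1,[-0.0366,0,0.0106],[0,-5,0]]
    - [1,[-0.0366,0,0.0106],[0,-5,0]]
    - [1,[-0.0366,0,0.0106],[0,-5,0]]
    - [1,[-0.0366,0,0.0106],[0,-5,0]]
    - [1,[-0.0366,0,0.0106],[0,-5,0]]
    - [1,[-0.0366,0,0.0106],[0,-5,0]]
    - [1,[-0.0366,0,0.0106],[0,-5,0]]
    - [1,[-0.0366,0,0.0106],[0,-5,0]]

```text
clock: 2.42
tcp_pos: [0.6543, -0.0708, 0.3252]
orientation: [-1.431, 0.766, -0.766]
contact_force: [0.6, 0.7, -0.8]
grip_width: 0.0851
```

jog_arm:
  motion:
    - [1,[-0.0366,0,0.0106],[0,-5,0]]
    - [1,[-0.0366,0,0.0106],[0,-5,0]]
    - [1,[-0.0366,0,0.0106],[0,-5,0]]
    - [1,[-0.0366,0,0.0106],[0,-5,0]]
    - [1,[-0.0366,0,0.0106],[0,-5,0]]
    - [1,[-0.0366,0,0.0106],[0,-5,0]]
    - [1,[-0.0366,0,0.0106],[0,-5,0]]
    - [1,[-0.0366,0,0.0106],[0,-5,0]]
    - [1,[0,0,0],[0,0,0]]

```text
clock: 3.17
tcp_pos: [0.4782, 0.1789, 0.3261]
orientation: [-1.559, 0.216, -0.215]
contact_force: [-0.9, -0.4, -0.1]
grip_width: 0.0854
```

```bash
python3 - <<'E'
from plan import *
p,Rm=state()
d=Rm.T@(np.array([.4825,.172,.06])-p); print((d*1000).round(1))
f=r.grab_frame("scene"); cv2.imwrite("pics/s1.png",cv2.resize(f["image"][150:330,200:440,::-1],None,fx=3.3,fy=3.3))
E
```

```text
t3.17 p [0.4782 0.1789 0.3261] head -15.74 ydir [-5.e-04  9.e-04 -1.e+00] F [-0.9 -0.4 -0.1] M [ 0.03  0.05 -0.03] w 0.0854 j [ 0.2   0.22 -0.78  1.81  0.16  1.19  0.67]
[  6.2 266.1  -5.7]
```

View pics/s1.png

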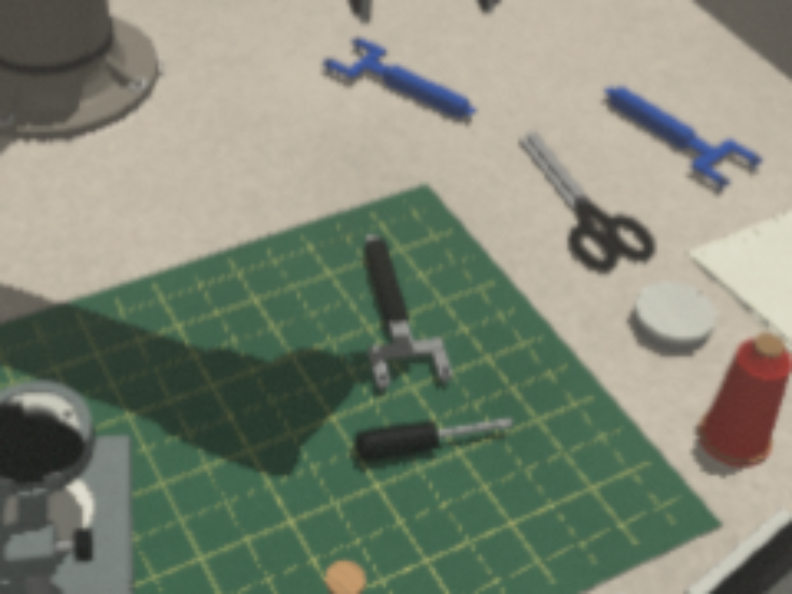

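The picture confirms the grey spanner with the black handle is untouched at crop (385,310). Screwdriver is clear of it at (430,440). Now descending.

jog_arm:
  motion:
    - [1,[0.002,0.033,-0.002],[0,0.5,0]]
    - [1,[0.002,0.033,-0.002],[0,0,0]]
    - [1,[0.002,0.033,-0.002],[0,0,0]]
    - [1,[0,0.033,0],[0,0,0]]
    - [1,[0,0.033,0],[0,0,0]]
    - [1,[0,0.033,0],[0,0,0]]
    - [1,[0,0.033,0],[0,0,0]]
    - [1,[0,0.025,0],[0,0,0]]
    - [1,[0,0,0],[0,0,0]]

```text
clock: 3.97
tcp_pos: [0.4857, 0.1627, 0.0647]
orientation: [-1.562, 0.241, -0.23]
contact_force: [-1.2, -0.3, -0.7]
grip_width: 0.0852
```

```bash
python3 - <<'E'
from plan import *
p,Rm=state()
d=Rm.T@(np.array([.4825,.172,.027])-p); print((d*1000).round(1))
f=r.grab_frame("scene"); cv2.imwrite("pics/s2.png",cv2.resize(f["image"][170:300,260:400,::-1],None,fx=4.5,fy=4.5,interpolation=2))
E
```

```text
t3.97 p [0.4857 0.1627 0.0647] head -17.19 ydir [-0.0076 -0.0032 -1.    ] F [-1.2 -0.3 -0.7] M [-0.06  0.02  0.02] w 0.0852 j [ 0.04  0.56 -0.61  2.04  0.49  0.69  0.39]
[-5.6 37.7  8.1]
```

View pics/s2.png

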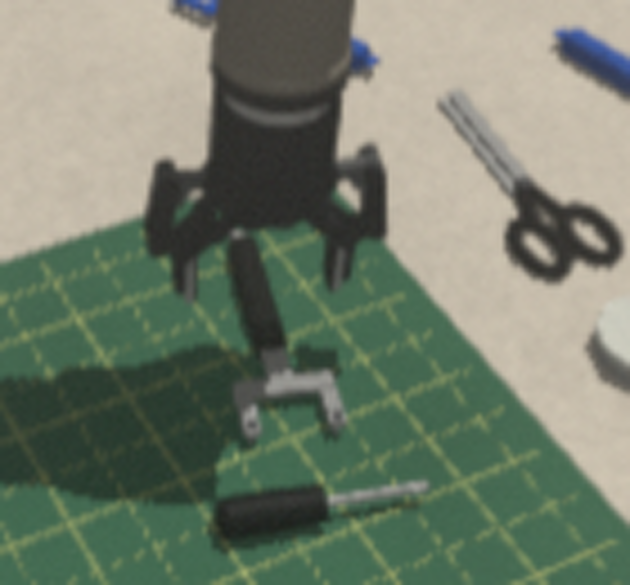

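The fingers straddle the handle above it. I'll let it settle before correcting.

jog_arm:
  motion:
    - [1,[0,0,0],[0,0,0]]
    - [1,[0,0,0],[0,0,0]]

```text
clock: 4.18
tcp_pos: [0.4896, 0.1655, 0.071]
orientation: [-1.557, 0.232, -0.237]
contact_force: [-0.7, -0.1, 0.2]
grip_width: 0.0852
```

```bash
python3 - <<'E'
from plan import *
p,Rm=state()
d=Rm.T@(np.array([.4825,.172,.027])-p); print((d*1000).round(1))
E
```

```text
t4.18 p [0.4896 0.1655 0.071 ] head -17.13 ydir [ 3.e-03  9.e-04 -1.e+00] F [-0.7 -0.1  0.2] M [0.05 0.02 0.  ] w 0.0852 j [ 0.04  0.55 -0.61  2.04  0.48  0.7   0.39]
[-8.8 44.   4. ]
```

jog_arm:
  motion:
    - [1,[-0.003,0.011,0.0015],[0,-0.8,0]]
    - [1,[-0.003,0.011,0.0015],[0,0,0]]
    - [1,[-0.003,0.011,0.001],[0,0,0]]
    - [1,[0,0.01,0],[0,0,0]]
    - [1,[0,0,0],[0,0,0]]
    - [1,[0,0,0],[0,0,0]]

```text
clock: 4.68
tcp_pos: [0.4798, 0.1714, 0.0254]
orientation: [-1.56, 0.224, -0.221]
contact_force: [-0.1, -1.3, 0.7]
grip_width: 0.0851
```

```bash
python3 - <<'E'
from plan import *
p,Rm=state()
d=Rm.T@(np.array([.4825,.172,.027])-p); print((d*1000).round(1))
f=r.grab_frame("scene"); cv2.imwrite("pics/s3.png",cv2.resize(f["image"][170:300,260:400,::-1],None,fx=4.5,fy=4.5,interpolation=2))
E
```

```text
t4.68 p [0.4798 0.1714 0.0254] head -16.24 ydir [-1.7e-03 -8.0e-04 -1.0e+00] F [-0.1 -1.3  0.7] M [-0.03 -0.02  0.02] w 0.0851 j [-0.02  0.61 -0.56  2.07  0.56  0.61  0.32]
[ 2.4 -1.6  1.3]
```

View pics/s3.png

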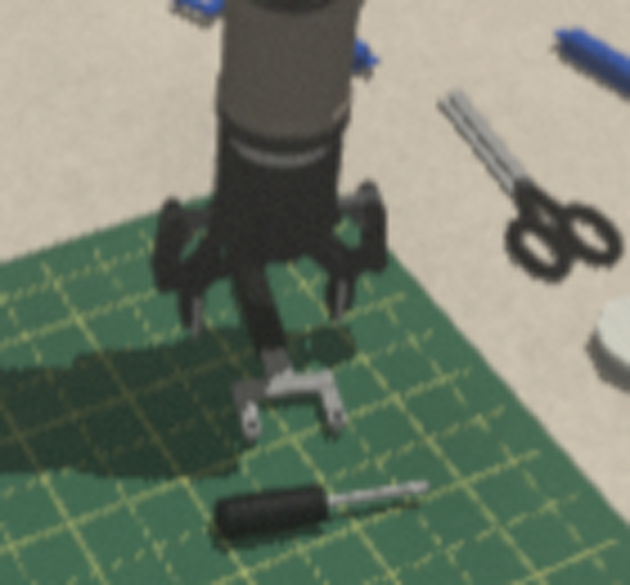

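The jaws are on both sides of the handle. Closing.

jog_arm:
  motion:
    - [0,[0,0,0],[0,0,0]]
    - [0,[0,0,0],[0,0,0]]
    - [0,[0,0,0],[0,0,0]]
    - [0,[0,0,0],[0,0,0]]
    - [0,[0,0,0],[0,0,0]]
    - [0,[0,0,0],[0,0,0]]
    - [0,[0,0,0],[0,0,0]]
    - [0,[0,0,0],[0,0,0]]
  force: 70

```text
clock: 5.4
tcp_pos: [0.4808, 0.1717, 0.0268]
orientation: [-1.559, 0.222, -0.224]
contact_force: [-1.0, -0.2, 5.9]
grip_width: 0.0182
```

```bash
python3 - <<'E'
from plan import *
state()
E
```

```text
t5.40 p [0.4808 0.1717 0.0268] head -16.28 ydir [ 8.e-04  0.e+00 -1.e+00] F [-1.  -0.2  5.9] M [-0.11  0.21  0.02] w 0.0182 j [-0.02  0.61 -0.56  2.07  0.56  0.61  0.32]
```

jog_arm:
  motion:
    - [0,[0,-0.01,0],[0,0,0]]
    - [0,[0,-0.02,0],[0,0,0]]
    - [0,[0,-0.03,0],[0,0,0]]
    - [0,[0,-0.03,0],[0,0,0]]
    - [0,[0,-0.03,0],[0,0,0]]
    - [0,[0,-0.02,0],[0,0,0]]
    - [0,[0,-0.01,0],[0,0,0]]
    - [0,[0,0,0],[0,0,0]]

```text
clock: 6.07
tcp_pos: [0.4814, 0.1719, 0.1784]
orientation: [-1.558, 0.22, -0.226]
contact_force: [0.8, 0.3, -2.4]
grip_width: 0.018
```

```bash
python3 - <<'E'
from plan import *
p,Rm=state()
arc(p,Rm,[.4853,-.1756,.185],-20.7,12)
f=r.grab_frame("scene"); cv2.imwrite("pics/s4.png",cv2.resize(f["image"][110:300,240:420,::-1],None,fx=3.1,fy=3.1,interpolation=2))
E
```

```text
t6.07 p [0.4814 0.1719 0.1784] head -16.29 ydir [ 3.7e-03  8.0e-04 -1.0e+00] F [ 0.8  0.3 -2.4] M [ 0.01 -0.01  0.02] w 0.0180 j [ 0.13  0.38 -0.73  1.98  0.33  0.89  0.52]
row shift mm [  3.77  -0.57 -28.87] turn/row -1.7249999999999999 |v| 29.1
[[0.477, 0.143, 0.179], [0.471, 0.085, 0.18], [0.468, 0.027, 0.181], [0.468, -0.031, 0.182], [0.473, -0.089, 0.183], [0.48, -0.147, 0.184]] end [ 0.4853 -0.1756  0.185 ] head 4.41
```

View pics/s4.png

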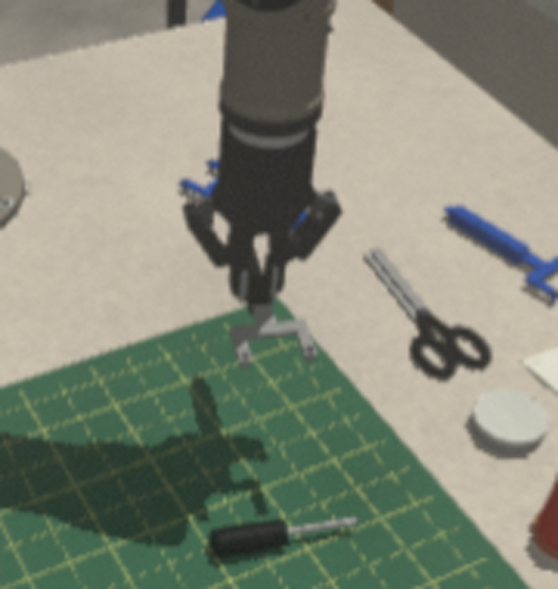

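The spanner is held level, and the -2.4 N reading matches its weight. Moving over the ring.

jog_arm:
  motion:
    - [0,[0.004,0,-0.015],[0,-1.7,0]]
    - [0,[0.004,-0.001,-0.0285],[0,-1.7,0]]
    - [0,[0.004,-0.001,-0.0285],[0,-1.7,0]]
    - [0,[0.004,-0.001,-0.0285],[0,-1.7,0]]
    - [0,[0.004,-0.001,-0.0285],[0,-1.7,0]]
    - [0,[0.004,-0.001,-0.0285],[0,-1.7,0]]
    - [0,[0.004,-0.001,-0.0285],[0,-1.7,0]]
    - [0,[0.004,-0.001,-0.0285],[0,-1.7,0]]
    - [0,[0.004,0,-0.0285],[0,-1.7,0]]
    - [0,[0.004,0,-0.0285],[0,-1.7,0]]

```text
clock: 6.95
tcp_pos: [0.4794, -0.1037, 0.1814]
orientation: [-1.57, -0.008, 0.014]
contact_force: [0.7, -0.3, -2.5]
grip_width: 0.0184
```

jog_arm:
  motion:
    - [0,[0.004,0,-0.0285],[0,-1.7,0]]
    - [0,[0.004,0,-0.0285],[0,-2,0]]
    - [0,[0,0,-0.015],[0,0,0]]
    - [0,[0,0,0],[0,0,0]]
    - [0,[0,0,0],[0,0,0]]
    - [0,[0,0,0],[0,0,0]]

```text
clock: 7.45
tcp_pos: [0.4908, -0.1727, 0.1819]
orientation: [-1.568, -0.059, 0.063]
contact_force: [-0.2, 0.2, -2.2]
grip_width: 0.0183
```

```bash
cat > look.py <<'E'
import sys,pickle
from plan import *
tag=sys.argv[1]
p,Rm=state()
for n,b in(("top",(325,380,135,215)),("scene",(160,260,240,340))):
    f=r.grab_frame(n); f["image"]=np.mean([f["image"]]+[r.grab_frame(n)["image"] for _ in range(2)],0).astype(np.uint8)
    pickle.dump(f,open(f"{n}_{tag}.pkl","wb"))
    x0,x1,y0,y1=b; s=8 if n=="top" else 6
    cv2.imwrite(f"pics/{n}_{tag}.png",cv2.convertScaleAbs(cv2.resize(f["image"][y0:y1,x0:x1,::-1],None,fx=s,fy=s,interpolation=2)[:600],alpha=1.4))
E
python3 look.py a
```

```text
t7.45 p [ 0.4908 -0.1727  0.1819] head 4.47 ydir [-0.0025  0.0016 -1.    ] F [-0.2  0.2 -2.2] M [0.03 0.01 0.04] w 0.0183 j [ 0.78  0.39 -0.69  1.95  0.31  0.91  1.59]
```

View pics/top_a.png

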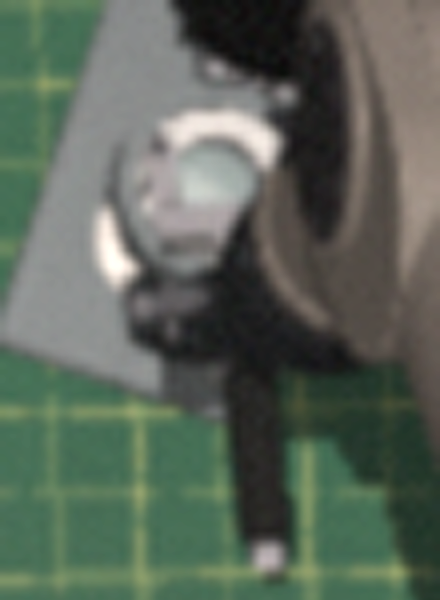

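View pics/scene_a.png

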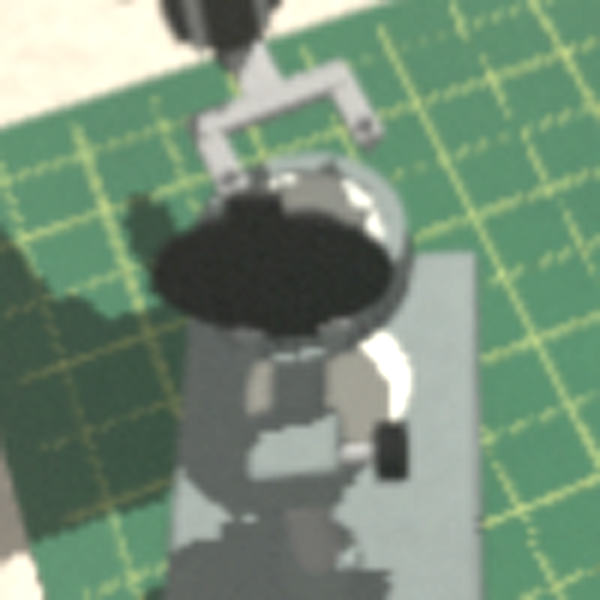

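```bash
python3 - <<'E'
from h import *
import pickle
f=pickle.load(open("scene_a.pkl","rb")); g=pickle.load(open("scene0.pkl","rb")); t=pickle.load(open("top_a.pkl","rb")); t0=pickle.load(open("topm.pkl","rb"))
print("proj holes scene",proj(g,[[.569,-.1407,.121],[.5732,-.196,.121]]))
for s,n,b in((f,"sa",(195,262,230,285)),(g,"s0",(185,262,230,290))):
    x0,y0,x1,y1=b; cv2.imwrite(f"pics/{n}.png",cv2.convertScaleAbs(cv2.resize(s["image"][y0:y1,x0:x1,::-1],None,fx=14,fy=14,interpolation=2),alpha=1.5))
px=lambda p:(np.array(p)+.5)/6-.5+[160,240]
A=plane(f,px((232,182)),.1731)[0];B=plane(f,px((366,125)),.1731)[0]
print(A.round(4),B.round(4),"mid",((A+B)/2).round(4),np.linalg.norm(A-B),np.degrees(np.arctan2(*(B-A)[[1,0]])))
print("butt top",plane(t,(np.array((268,557))+.5)/8-.5+[325,135],.1731-.004))
E
```

```text
proj holes scene [[221.48180675 273.69121953]
 [199.22254162 282.53100641]]
[ 0.5807 -0.1924  0.1731] [ 0.5741 -0.1386  0.1731] mid [ 0.5774 -0.1655  0.1731] 0.05422769534732762 96.97899183849243
butt top [[ 0.40572402 -0.17799458  0.1691    ]]
```

View pics/s0.png

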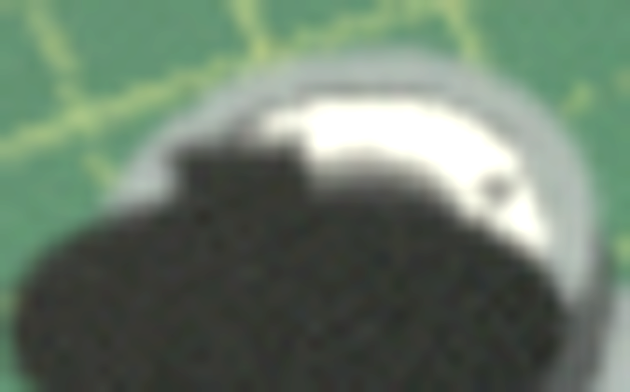

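View pics/sa.png

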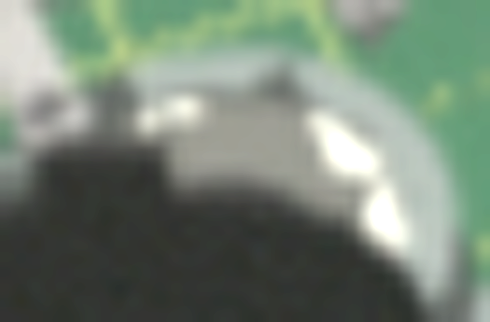

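```bash
python3 - <<'E'
from h import *
import pickle
g=pickle.load(open("scene0.pkl","rb"));t0=pickle.load(open("topm.pkl","rb"))
H=plane(g,np.array([[495,187],[490,187],[500,187]])/14.-.46+[185,230],.121); print(H.round(4))
# outer rim circle from scene: rim edge points in s0 (z=.123)
E=np.array([[560,170],[500,105],[430,60],[370,48],[300,58],[230,95],[170,140],[130,190],[590,210]])/14.-.46+[185,230]
P=plane(g,E,.123)
A=np.c_[2*P[:,:2],np.ones(len(P))]; s=np.linalg.lstsq(A,(P[:,:2]**2).sum(1),rcond=None)[0]
print("scene rim c",s[:2],"r",np.sqrt(s[2]+s[:2]@s[:2]))
# outer ring edge: boundary of white
E=np.array([[545,220],[515,160],[470,118],[410,97],[350,92],[300,103],[262,125]])/14.-.46+[185,230]
P=plane(g,E,.121)
A=np.c_[2*P[:,:2],np.ones(len(P))]; s=np.linalg.lstsq(A,(P[:,:2]**2).sum(1),rcond=None)[0]
print("scene ring c",s[:2],"r",np.sqrt(s[2]+s[:2]@s[:2]))
for th in (4.4,): print("centre from hole",H[0,:2]-.027*np.array([-np.sin(np.radians(th)),np.cos(np.radians(th))]))
# mat corner check both cams
E
python3 - <<'E'
import pickle
from h import *
# compare cams: mat corners / common features: spool top, pins on mat done earlier
g=pickle.load(open("scene0.pkl","rb"));t=pickle.load(open("topm.pkl","rb"))
for f in(g,t):
    im=(f.get("mean",f["image"])).astype(np.uint8); h=cv2.cvtColor(im,cv2.COLOR_RGB2HSV)
    m=((h[...,0]>45)&(h[...,0]<85)&(h[...,1]>60)).astype(np.uint8); m=cv2.morphologyEx(m,cv2.MORPH_CLOSE,np.ones((15,15)))
    c=max(cv2.findContours(m,0,1)[0],key=cv2.contourArea); a=cv2.approxPolyDP(cv2.convexHull(c),8,True)[:,0]
    P=plane(f,a,.003); P=P[np.argsort(np.arctan2(P[:,1]-.05,P[:,0]-.58))]; print(P.round(4).tolist())
E
```

```text
[[ 0.4706 -0.1143  0.121 ]
 [ 0.4703 -0.1151  0.121 ]
 [ 0.471  -0.1134  0.121 ]]
scene rim c [ 0.46842158 -0.14136385] r 0.04103380543602973
scene ring c [ 0.47029096 -0.14175193] r 0.034455045190985974
centre from hole [ 0.47271364 -0.14120357]
[[0.3611, -0.3055, 0.003], [0.8118, -0.298, 0.003], [0.7845, 0.294, 0.003], [0.3471, 0.2826, 0.003]]
[[0.3561, -0.3002, 0.003], [0.7953, -0.2879, 0.003], [0.7751, 0.2984, 0.003], [0.3394, 0.2864, 0.003]]
```

```bash
python3 - <<'E'
from h import *
import pickle
g=pickle.load(open("scene0.pkl","rb"))
O=np.array([185,262])-.46
H=plane(g,np.array([[495,187],[490,187],[500,187]])/14.+O,.121); print(H.round(4))
def circ(E,z):
    P=plane(g,np.array(E)/14.+O,z)
    A=np.c_[2*P[:,:2],np.ones(len(P))]; s=np.linalg.lstsq(A,(P[:,:2]**2).sum(1),rcond=None)[0]
    print("c",s[:2].round(4),"r",np.sqrt(s[2]+s[:2]@s[:2]).round(4))
circ([[560,170],[500,105],[430,60],[370,48],[300,58],[230,95],[170,140],[130,190],[590,210]],.123)
circ([[545,220],[515,160],[470,118],[410,97],[350,92],[300,103],[262,125]],.121)
print("centre from hole",H[0,:2]-.027*np.array([-np.sin(np.radians(4.4)),np.cos(np.radians(4.4))]))
E
```

```text
[[ 0.571  -0.1452  0.121 ]
 [ 0.5706 -0.146   0.121 ]
 [ 0.5713 -0.1445  0.121 ]]
c [ 0.5715 -0.1714] r 0.0385
c [ 0.5724 -0.1711] r 0.032
centre from hole [ 0.57304664 -0.17214627]
```

jog_arm:
  motion:
    - [0,[-0.002,0.01,-0.0015],[0,0,0]]
    - [0,[-0.002,0.01,-0.0015],[0,0,0]]
    - [0,[-0.0017,0.01,-0.0014],[0,0,0]]
    - [0,[0,0,0],[0,0,0]]
    - [0,[0,0,0],[0,0,0]]
    - [0,[0,0,0],[0,0,0]]
    - [0,[0,0,0],[0,0,0]]

```text
clock: 8.33
tcp_pos: [0.4869, -0.1787, 0.1536]
orientation: [-1.57, -0.061, 0.06]
contact_force: [0.3, 0.5, -3.2]
grip_width: 0.0181
```

```bash
python3 look.py b; python3 - <<'E'
from h import *
import pickle
f=pickle.load(open("scene_b.pkl","rb")); t=pickle.load(open("top_b.pkl","rb"))
c=lambda f,x0,y0,w,h,s:cv2.convertScaleAbs(cv2.resize(f["image"][y0:y0+h,x0:x0+w,::-1],None,fx=s,fy=s,interpolation=2),alpha=1.5)
cv2.imwrite("pics/sb.png",c(f,185,245,56,45,14)); cv2.imwrite("pics/tb.png",c(t,330,143,45,40,15))
E
```

```text
t8.33 p [ 0.4869 -0.1787  0.1536] head 4.42 ydir [ 8.e-04 -1.e-04 -1.e+00] F [ 0.3  0.5 -3.2] M [0.01 0.06 0.04] w 0.0181 j [ 0.78  0.42 -0.67  1.98  0.35  0.85  1.57]
```

View pics/sb.png

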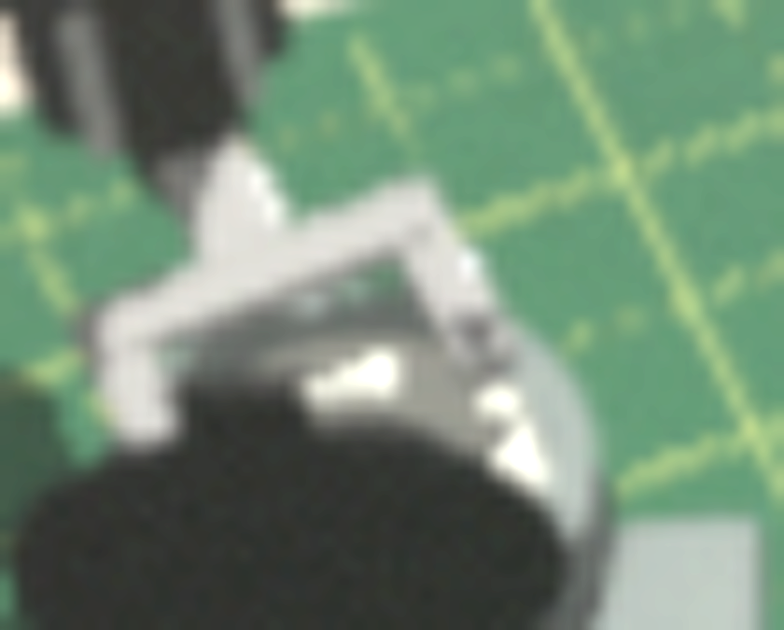

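View pics/tb.png

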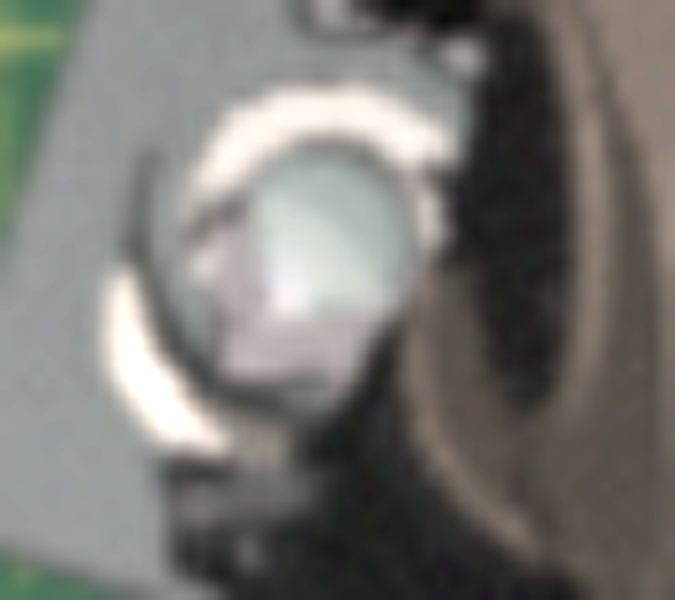

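```bash
python3 - <<'E'
from h import *
import pickle
f=pickle.load(open("scene_b.pkl","rb")); t=pickle.load(open("top_b.pkl","rb"))
a=np.radians(4.42); x=np.array([np.cos(a),np.sin(a),0]); y=np.array([-x[1],x[0],0]); p=np.array([.4869,-.1787,.1448])
L=p+.0868*x+.027*y; print("expected left pin",L.round(4),"scene",proj(f,L).round(1),"top",proj(t,L).round(1))
print("scene meas",plane(f,[[475/14+185-.46,330/14+245-.46]],.1448).round(4))
print("top meas",plane(t,[[345.33,157.2]],.1448).round(4))
print("top hole meas .5690,-.1407 ; scene hole .5710,-.1452")
E
```

```text
expected left pin [ 0.5714 -0.1451  0.1448] scene [[218.9 268.5]] top [[345.8 155.4]]
scene meas [[ 0.5699 -0.1456  0.1448]]
top meas [[ 0.5653 -0.1436  0.1448]]
top hole meas .5690,-.1407 ; scene hole .5710,-.1452
```

By the scene camera the left pin dot (crop 475,330) lies within about 1 mm of the hole. Going down in small steps and watching force.

jog_arm:
  motion:
    - [0,[0.0008,0.002,0.0008],[0,0,0]]
    - [0,[0,0.002,0],[0,0,0]]
    - [0,[0,0.002,0],[0,0,0]]
    - [0,[0,0.002,0],[0,0,0]]
    - [0,[0,0.001,0],[0,0,0]]
    - [0,[0,0.001,0],[0,0,0]]
    - [0,[0,0.001,0],[0,0,0]]
    - [0,[0,0,0],[0,0,0]]
    - [0,[0,0,0],[0,0,0]]

```text
clock: 9.38
tcp_pos: [0.4872, -0.1779, 0.1423]
orientation: [-1.57, -0.061, 0.061]
contact_force: [-0.2, -0.4, -3.9]
grip_width: 0.0185
```

```bash
python3 look.py c; python3 - <<'E'
from h import *
import pickle
f=pickle.load(open("scene_c.pkl","rb")); t=pickle.load(open("top_c.pkl","rb"))
c=lambda f,x0,y0,w,h,s:cv2.convertScaleAbs(cv2.resize(f["image"][y0:y0+h,x0:x0+w,::-1],None,fx=s,fy=s,interpolation=2),alpha=1.5)
cv2.imwrite("pics/sc.png",c(f,185,245,56,45,14)); cv2.imwrite("pics/tc.png",c(t,330,143,45,40,15))
E
```

```text
t9.38 p [ 0.4872 -0.1779  0.1423] head 4.42 ydir [ 0.  0. -1.] F [-0.2 -0.4 -3.9] M [ 0.06  0.   -0.01] w 0.0185 j [ 0.77  0.44 -0.66  1.99  0.36  0.83  1.55]
```

View pics/sc.png

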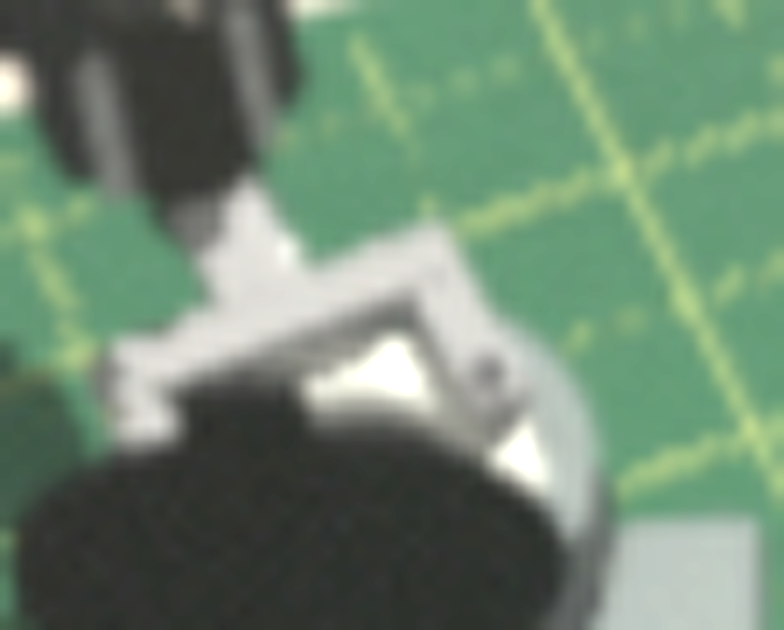

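View pics/tc.png

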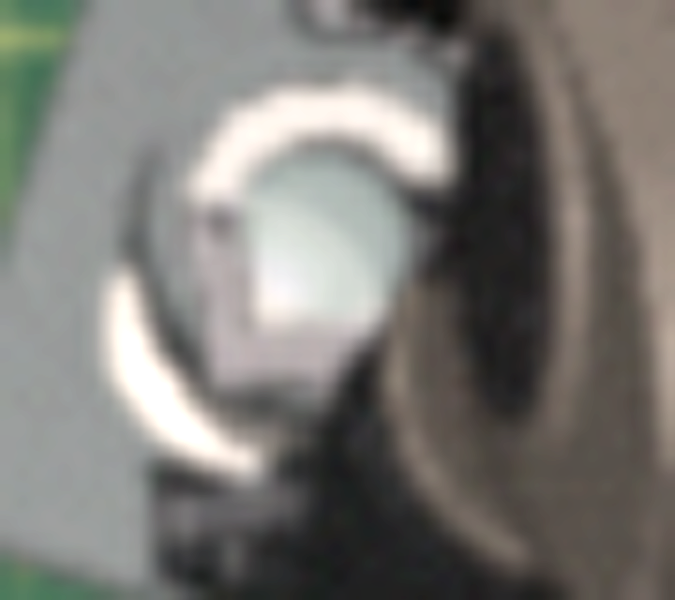

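No contact force, with the tips by calculation already 2 mm below the ring top. The dot in top (222,222) agrees with the hole after parallax. Continuing down.

jog_arm:
  motion:
    - [0,[0,0.001,0],[0,0,0]]
    - [0,[0,0.001,0],[0,0,0]]
    - [0,[0,0,0],[0,0,0]]
    - [0,[0,0,0],[0,0,0]]

```text
clock: 10.02
tcp_pos: [0.4871, -0.1779, 0.1402]
orientation: [-1.57, -0.06, 0.061]
contact_force: [-0.2, -0.6, -2.7]
grip_width: 0.0184
```

```bash
python3 -c "
from plan import *
state()"
```

```text
t10.02 p [ 0.4871 -0.1779  0.1402] head 4.42 ydir [-2.e-04  1.e-04 -1.e+00] F [-0.2 -0.6 -2.7] M [ 0.04  0.   -0.  ] w 0.0184 j [ 0.76  0.44 -0.66  1.99  0.36  0.83  1.55]
```

The tips are about 4.6 mm into the ring with no vertical force. I'll lower a little more, dwell, then start turning about the lens axis.

jog_arm:
  motion:
    - [0,[0,0.001,0],[0,0,0]]
    - [0,[0,0,0],[0,0,0]]
    - [0,[0,0,0],[0,0,0]]
    - [0,[0.0001,0,0.003],[0,2,0]]
    - [0,[0.0001,0,0.003],[0,2,0]]
    - [0,[0.0001,0,0.003],[0,2,0]]
    - [0,[0.0001,0,0.003],[0,2,0]]
    - [0,[0,0,0],[0,0,0]]
    - [0,[0,0,0],[0,0,0]]

```text
clock: 10.77
tcp_pos: [0.4877, -0.1664, 0.1395]
orientation: [-1.571, 0.048, -0.049]
contact_force: [1.4, -1.9, -2.4]
grip_width: 0.0183
```

```bash
cat > c.py <<'E'
from plan import *
p,Rm=state(); print("centre",(p+.0868*Rm[:,0]).round(4), "F tool",(Rm.T@r.get_obs()["contact_force"]).round(1))
E
python3 c.py
```

```text
t10.77 p [ 0.4877 -0.1664  0.1395] head -3.54 ydir [ 9.e-04 -6.e-04 -1.e+00] F [ 1.4 -1.9 -2.4] M [-0.43 -0.32 -0.02] w 0.0183 j [ 0.72  0.43 -0.63  2.    0.35  0.81  1.4 ]
centre [ 0.5743 -0.1717  0.1396] F tool [ 1.5  2.4 -1.8]
```

jog_arm:
  motion:
    - [0,[0.0001,0,0.0045],[0,3,0]]
    - [0,[0.0001,0,0.0045],[0,3,0]]
    - [0,[0.0001,0,0.0045],[0,3,0]]
    - [0,[0.0001,0,0.0045],[0,3,0]]
    - [0,[0.0001,0,0.0045],[0,3,0]]
    - [0,[0,0,0],[0,0,0]]
    - [0,[0,0,0],[0,0,0]]

```text
clock: 11.35
tcp_pos: [0.492, -0.1439, 0.1395]
orientation: [-1.556, 0.252, -0.253]
contact_force: [2.8, -2.1, -1.2]
grip_width: 0.0189
```

```bash
python3 c.py; python3 look.py d
```

```text
t11.35 p [ 0.492  -0.1439  0.1395] head -18.44 ydir [ 1.e-03 -1.e-04 -1.e+00] F [ 2.8 -2.1 -1.2] M [-0.3  -0.4  -0.06] w 0.0189 j [ 0.64  0.41 -0.58  2.01  0.31  0.8   1.13]
centre [ 0.5743 -0.1714  0.1396] F tool [ 3.3  1.2 -1.1]
t11.35 p [ 0.492  -0.1439  0.1395] head -18.44 ydir [ 1.e-03 -1.e-04 -1.e+00] F [ 2.8 -2.1 -1.2] M [-0.3  -0.4  -0.06] w 0.0189 j [ 0.64  0.41 -0.58  2.01  0.31  0.8   1.13]
```

View pics/scene_d.png

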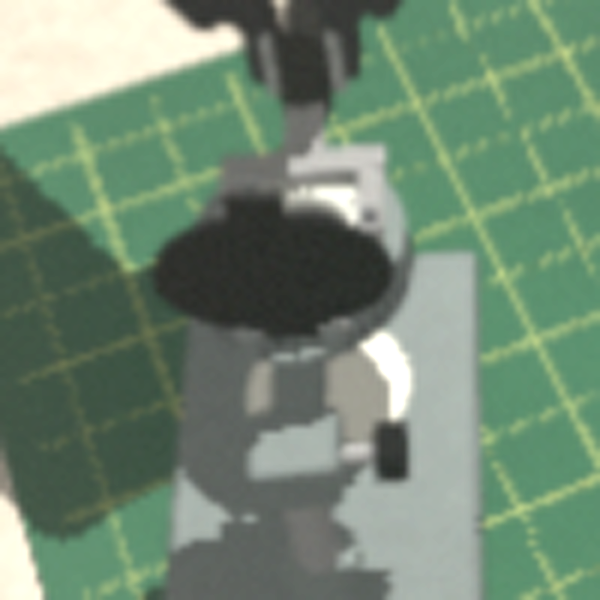

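View pics/top_d.png

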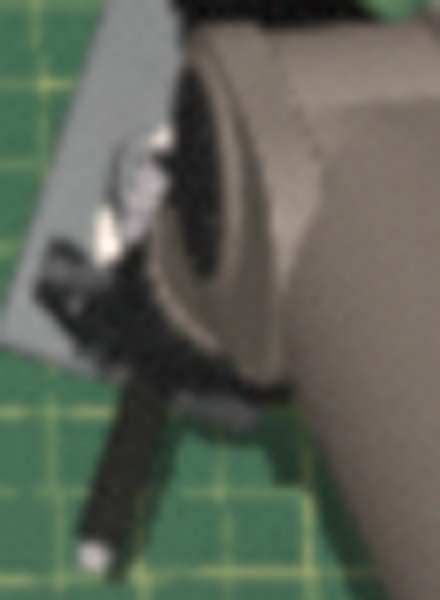

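The spanner and ring turn together with forces of 3 N or less. Continuing.

jog_arm:
  motion:
    - [0,[0.0001,0,0.0045],[0,3,0]]
    - [0,[0.0001,0,0.0045],[0,3,0]]
    - [0,[0.0001,0,0.0045],[0,3,0]]
    - [0,[0.0001,0,0.0045],[0,3,0]]
    - [0,[0.0001,0,0.0045],[0,3,0]]
    - [0,[0.0001,0,0.0045],[0,3,0]]
    - [0,[0.0001,0,0.0045],[0,3,0]]
    - [0,[0.0001,0,0.0045],[0,3,0]]
    - [0,[0,0,0],[0,0,0]]
    - [0,[0,0,0],[0,0,0]]

```text
clock: 12.48
tcp_pos: [0.5101, -0.1138, 0.1394]
orientation: [-1.492, 0.58, -0.582]
contact_force: [3.5, -2.8, -1.7]
grip_width: 0.0181
```

```bash
python3 c.py
```

```text
t12.48 p [ 0.5101 -0.1138  0.1394] head -42.58 ydir [ 9.e-04 -1.e-03 -1.e+00] F [ 3.5 -2.8 -1.7] M [-0.75 -0.83  0.16] w 0.0181 j [ 0.5   0.41 -0.49  1.99  0.27  0.8   0.68]
centre [ 0.574  -0.1725  0.1395] F tool [4.5 1.7 0.3]
```

jog_arm:
  motion:
    - [0,[0.0003,0,0.003],[0,2,0]]
    - [0,[0.0003,0,0.003],[0,2,0]]
    - [0,[0.0003,0,0.003],[0,2,0]]
    - [0,[0.0001,0,0.003],[0,2,0]]
    - [0,[0,0,0],[0,0,0]]
    - [0,[0,0,0],[0,0,0]]

```text
clock: 12.98
tcp_pos: [0.5188, -0.1058, 0.1393]
orientation: [-1.459, 0.688, -0.689]
contact_force: [1.9, -3.8, -0.7]
grip_width: 0.0182
```

```bash
python3 c.py
```

```text
t12.98 p [ 0.5188 -0.1058  0.1393] head -50.51 ydir [-1.e-04 -5.e-04 -1.e+00] F [ 1.9 -3.8 -0.7] M [-0.8  -0.55  0.11] w 0.0182 j [ 0.45  0.42 -0.46  1.98  0.25  0.8   0.54]
centre [ 0.5739 -0.1728  0.1393] F tool [ 4.2  0.7 -1. ]
```

jog_arm:
  motion:
    - [0,[0.0001,0,0.003],[0,2,0]]
    - [0,[0.0001,0,0.003],[0,2,0]]
    - [0,[0,0,0],[0,0,0]]
    - [0,[0,0,0],[0,0,0]]

```text
clock: 13.32
tcp_pos: [0.5234, -0.1024, 0.1393]
orientation: [-1.441, 0.742, -0.742]
contact_force: [1.8, -3.7, -1.1]
grip_width: 0.0183
```

```bash
python3 c.py
```

```text
t13.32 p [ 0.5234 -0.1024  0.1393] head -54.50 ydir [-2.e-04 -6.e-04 -1.e+00] F [ 1.8 -3.7 -1.1] M [-1.02 -0.49  0.21] w 0.0183 j [ 0.43  0.42 -0.44  1.97  0.25  0.8   0.47]
centre [ 0.5738 -0.173   0.1393] F tool [ 4.1  1.1 -0.6]
```

jog_arm:
  motion:
    - [0,[0.0001,0,0.003],[0,2,0]]
    - [0,[0,0,0],[0,0,0]]
    - [0,[0,0,0],[0,0,0]]

```text
clock: 13.57
tcp_pos: [0.5254, -0.1011, 0.1391]
orientation: [-1.433, 0.769, -0.768]
contact_force: [0.7, -5.5, -0.7]
grip_width: 0.0186
```

```bash
python3 c.py
```

```text
t13.57 p [ 0.5254 -0.1011  0.1391] head -56.46 ydir [-0.0013 -0.0013 -1.    ] F [ 0.7 -5.5 -0.7] M [-1.29 -0.22  0.54] w 0.0186 j [ 0.42  0.42 -0.43  1.97  0.24  0.8   0.44]
centre [ 0.5734 -0.1734  0.1391] F tool [ 5.   0.7 -2.4]
```

The moment is climbing (0.11 → 0.54 N m), so the stop is being reached. I'll push a bit more to confirm.

jog_arm:
  motion:
    - [0,[0.0001,0,0.003],[0,2,0]]
    - [0,[0.0001,0,0.003],[0,2,0]]
    - [0,[0,0,0],[0,0,0]]
    - [0,[0,0,0],[0,0,0]]

```text
clock: 13.9
tcp_pos: [0.5287, -0.099, 0.1385]
orientation: [-1.416, 0.823, -0.818]
contact_force: [-4.3, -8.5, 0.3]
grip_width: 0.0184
```

```bash
python3 c.py; python3 look.py e;python3 - <<'E'
from h import *
import pickle
f=pickle.load(open("scene_e.pkl","rb")); t=pickle.load(open("top_e.pkl","rb"))
c=lambda f,x0,y0,w,h,s:cv2.convertScaleAbs(cv2.resize(f["image"][y0:y0+h,x0:x0+w,::-1],None,fx=s,fy=s,interpolation=2),alpha=1.5)
cv2.imwrite("pics/se.png",c(f,185,245,56,45,14))
E
```

```text
t13.90 p [ 0.5287 -0.099   0.1385] head -60.31 ydir [-0.0052 -0.0034 -1.    ] F [-4.3 -8.5  0.3] M [-1.89  0.56  1.59] w 0.0184 j [ 0.4   0.43 -0.41  1.96  0.24  0.81  0.37]
centre [ 0.5717 -0.1744  0.1385] F tool [ 5.3 -0.2 -7.9]
t13.90 p [ 0.5287 -0.099   0.1385] head -60.31 ydir [-0.0052 -0.0034 -1.    ] F [-4.3 -8.5  0.3] M [-1.89  0.56  1.59] w 0.0184 j [ 0.4   0.43 -0.41  1.96  0.24  0.81  0.37]
```

View pics/se.png

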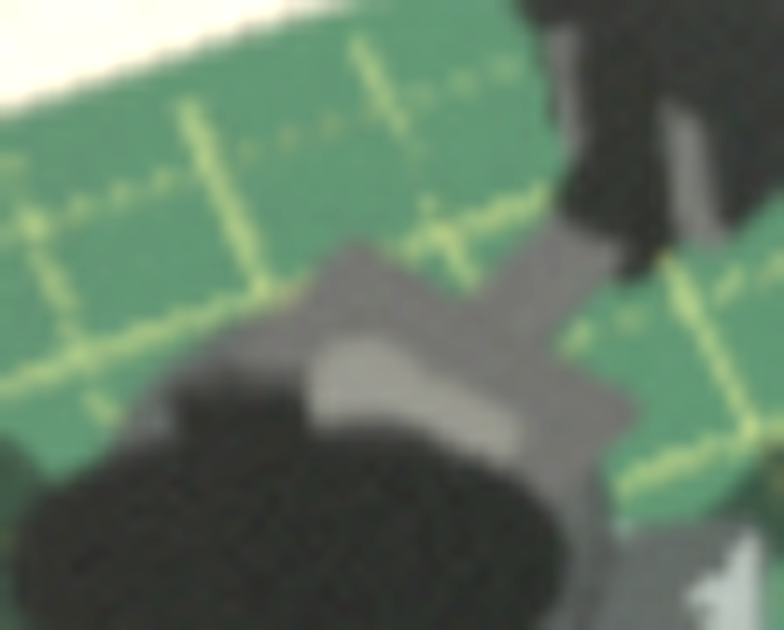

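The torque is well above the 0.25 N m friction, and the view shows the fork seated flat on the rim with the handle on the free side. The ring is home. Backing off to relieve the pins, then lifting.

jog_arm:
  motion:
    - [0,[0.0001,0,-0.003],[0,-2,0]]
    - [0,[0.0001,0,-0.003],[0,-2,0]]
    - [0,[0.0001,0,-0.003],[0,-2,0]]
    - [0,[0,0,-0.003],[0,-2,0]]
    - [0,[0,0,0],[0,0,0]]
    - [0,[0,0,0],[0,0,0]]

```text
clock: 14.7
tcp_pos: [0.5208, -0.1037, 0.1391]
orientation: [-1.449, 0.717, -0.716]
contact_force: [0.3, -2.6, -2.4]
grip_width: 0.018
```

```bash
python3 c.py
```

```text
t14.70 p [ 0.5208 -0.1037  0.1391] head -52.60 ydir [-1.e-03  5.e-04 -1.e+00] F [ 0.3 -2.6 -2.4] M [-0.47 -0.17  0.01] w 0.0180 j [ 0.44  0.42 -0.45  1.97  0.25  0.8   0.51]
centre [ 0.5735 -0.1726  0.139 ] F tool [ 2.3  2.4 -1.3]
```

jog_arm:
  motion:
    - [0,[0.0007,0,-0.001],[0,-0.7,0]]
    - [0,[0,-0.002,0],[0,0,0]]
    - [0,[0,-0.002,0],[0,0,0]]
    - [0,[0,-0.003,0],[0,0,0]]
    - [0,[0,-0.004,0],[0,0,0]]
    - [0,[0,-0.01,0],[0,0,0]]
    - [0,[0,-0.02,0],[0,0,0]]
    - [0,[0,-0.02,0],[0,0,0]]
    - [0,[0,0,0],[0,0,0]]
    - [0,[0,0,0],[0,0,0]]

```text
clock: 15.53
tcp_pos: [0.5219, -0.1049, 0.2018]
orientation: [-1.452, 0.704, -0.709]
contact_force: [0.0, -0.4, -2.9]
grip_width: 0.0182
```

```bash
python3 c.py; python3 - <<'E'
from plan import *
p,Rm=state()
# mat lay-down: back where it was
arc(p,Rm,[.4808,.1717,.19],-36.9,12)
E
```

```text
t15.53 p [ 0.5219 -0.1049  0.2018] head -51.88 ydir [ 3.2e-03 -7.0e-04 -1.0e+00] F [ 0.  -0.4 -2.9] M [0.03 0.05 0.07] w 0.0182 j [ 0.48  0.34 -0.48  1.92  0.19  0.92  0.57]
centre [ 0.5755 -0.1732  0.202 ] F tool [ 0.4  2.9 -0.3]
t15.53 p [ 0.5219 -0.1049  0.2018] head -51.88 ydir [ 3.2e-03 -7.0e-04 -1.0e+00] F [ 0.  -0.4 -2.9] M [0.03 0.05 0.07] w 0.0182 j [ 0.48  0.34 -0.48  1.92  0.19  0.92  0.57]
row shift mm [-16.3    0.96  17.22] turn/row -3.0749999999999997 |v| 23.7
[[0.525, -0.081, 0.201], [0.529, -0.034, 0.199], [0.527, 0.013, 0.197], [0.52, 0.06, 0.195], [0.508, 0.106, 0.193], [0.491, 0.15, 0.191]] end [0.4808 0.1717 0.19  ] head -14.98
```

Lifted free. Carrying the spanner back to its original spot on the mat.

jog_arm:
  motion:
    - [0,[-0.008,0,0.009],[0,0,0]]
    - [0,[-0.0163,0.001,0.0172],[0,-3,0]]
    - [0,[-0.0163,0.001,0.0172],[0,-3,0]]
    - [0,[-0.0163,0.001,0.0172],[0,-3,0]]
    - [0,[-0.0163,0.001,0.0172],[0,-3,0]]
    - [0,[-0.0163,0.001,0.0172],[0,-3,0]]
    - [0,[-0.0163,0.001,0.0172],[0,-3,0]]
    - [0,[-0.0163,0.001,0.0172],[0,-3,0]]
    - [0,[-0.0163,0.001,0.0172],[0,-3,0]]
    - [0,[-0.0163,0.001,0.0172],[0,-3,0]]

```text
clock: 16.37
tcp_pos: [0.5087, 0.1199, 0.1901]
orientation: [-1.544, 0.34, -0.336]
contact_force: [0.1, 0.8, -3.2]
grip_width: 0.0183
```

jog_arm:
  motion:
    - [0,[-0.0163,0.001,0.0172],[0,-3,0]]
    - [0,[-0.0163,0.001,0.0172],[0,-3,0]]
    - [0,[-0.008,0,0.009],[0,-3,0]]
    - [0,[0,0,0],[0,0,0]]
    - [0,[0,0,0],[0,0,0]]
    - [0,[0,0,0],[0,0,0]]

```text
clock: 16.87
tcp_pos: [0.4892, 0.1723, 0.1888]
orientation: [-1.561, 0.219, -0.219]
contact_force: [0.3, -0.3, -2.1]
grip_width: 0.0182
```

```bash
python3 - <<'E'
from plan import *
p,Rm=state()
d=Rm.T@(np.array([.4808,.1717,.0275])-p); print((d*1000).round(1))
for n in("top","scene"):
    f=r.grab_frame(n)
    if n=="top": cv2.imwrite("pics/t5.png",cv2.convertScaleAbs(cv2.resize(f["image"][130:230,220:400,::-1],None,fx=4.4,fy=4.4,interpolation=2),alpha=1.4))
    else: cv2.imwrite("pics/s5.png",cv2.resize(f["image"][110:300,240:420,::-1],None,fx=3.1,fy=3.1,interpolation=2))
    import pickle; pickle.dump(f,open(n+"5.pkl","wb"))
E
```

```text
t16.87 p [0.4892 0.1723 0.1888] head -15.99 ydir [-7.e-04 -1.e-03 -1.e+00] F [ 0.3 -0.3 -2.1] M [-0.01  0.05 -0.02] w 0.0182 j [ 0.11  0.38 -0.7   1.95  0.3   0.92  0.56]
[ -7.9 161.3  -2.7]
```

View pics/t5.png

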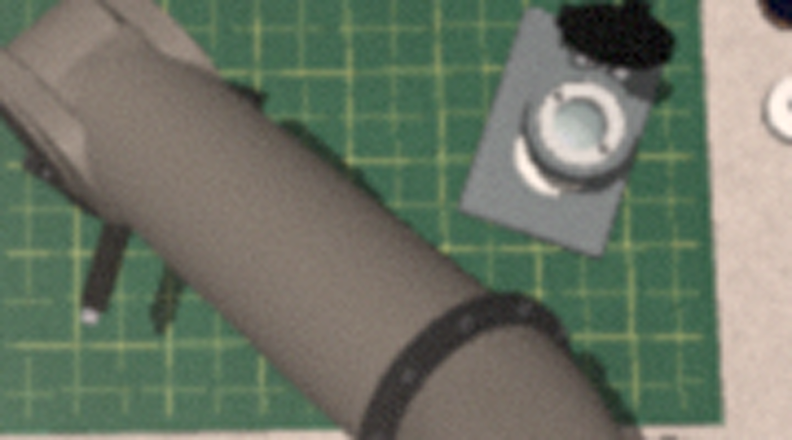

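View pics/s5.png

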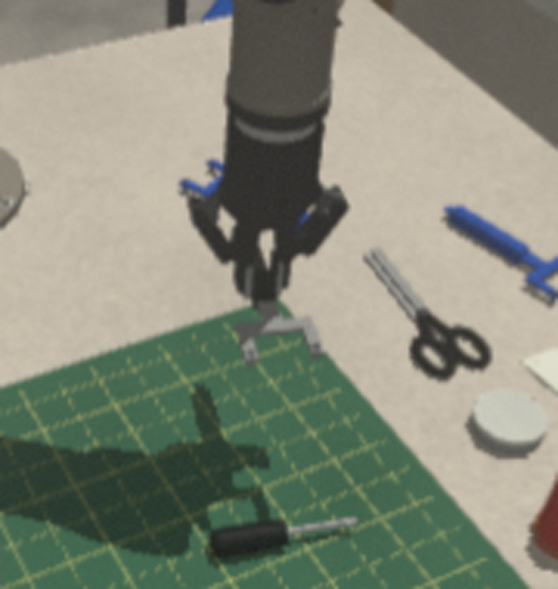

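```bash
python3 - <<'E'
from h import *
import pickle
t=pickle.load(open("top5.pkl","rb"))
a,b=plane(t,(np.array([(558,97),(607,150)])+.5)/4.4-.5+[220,130],.121)
d=a-b; print(a.round(4),b.round(4),np.linalg.norm(d),np.degrees(np.arctan2(d[1],d[0]))-90)
E
```

```text
[ 0.591  -0.1521  0.121 ] [ 0.5501 -0.1891  0.121 ] 0.05521262058924636 -47.85558215504392
```

jog_arm:
  motion:
    - [0,[-0.004,0.015,-0.0015],[0,0,0]]
    - [0,[-0.004,0.03,-0.001],[0,0,0]]
    - [0,[0,0.03,0],[0,0,0]]
    - [0,[0,0.03,0],[0,0,0]]
    - [0,[0,0.02,0],[0,0,0]]
    - [0,[0,0.012,0],[0,0,0]]
    - [0,[0,0.008,0],[0,0,0]]
    - [0,[0,0,0],[0,0,0]]
    - [0,[0,0,0],[0,0,0]]

```text
clock: 17.72
tcp_pos: [0.4813, 0.1733, 0.0449]
orientation: [-1.559, 0.217, -0.219]
contact_force: [0.7, 0.4, -2.3]
grip_width: 0.0183
```

```bash
python3 c.py
```

```text
t17.72 p [0.4813 0.1733 0.0449] head -15.91 ydir [ 9.e-04  3.e-04 -1.e+00] F [ 0.7  0.4 -2.3] M [ 0.   -0.04  0.03] w 0.0183 j [-0.01  0.58 -0.57  2.06  0.51  0.64  0.36]
centre [0.5648 0.1495 0.045 ] F tool [0.5 2.3 0.6]
```

Ring now reads about -47.9° (expected home -49.7 ± 2). I'll re-measure once the arm is clear. Lowering the last 18 mm gently.

jog_arm:
  motion:
    - [0,[0,0.004,0],[0,0,0]]
    - [0,[0,0.004,0],[0,0,0]]
    - [0,[0,0.004,0],[0,0,0]]
    - [0,[0,0.003,0],[0,0,0]]
    - [0,[0,0.002,0],[0,0,0]]
    - [0,[0,0.001,0],[0,0,0]]
    - [0,[0,0,0],[0,0,0]]
    - [0,[0,0,0],[0,0,0]]

```text
clock: 18.38
tcp_pos: [0.4806, 0.1732, 0.0268]
orientation: [-1.561, 0.217, -0.218]
contact_force: [-1.6, -1.2, 5.1]
grip_width: 0.0184
```

```bash
python3 c.py
```

```text
t18.38 p [0.4806 0.1732 0.0268] head -15.88 ydir [ 1.e-04 -7.e-04 -1.e+00] F [-1.6 -1.2  5.1] M [-0.31  0.51 -0.02] w 0.0184 j [-0.03  0.61 -0.54  2.07  0.54  0.61  0.34]
centre [0.5641 0.1495 0.0268] F tool [-1.2 -5.1 -1.6]
```

Contact with the mat (+5 N, same height as at pick-up). Opening and lifting straight up.

jog_arm:
  motion:
    - [0.3,[0,0,0],[0,0,0]]
    - [0.6,[0,0,0],[0,0,0]]
    - [1,[0,0,0],[0,0,0]]
    - [1,[0,0,0],[0,0,0]]
    - [1,[0,0,0],[0,0,0]]
    - [1,[0,0,0],[0,0,0]]
    - [1,[0,0,0],[0,0,0]]
    - [1,[0,-0.015,0],[0,0,0]]
    - [1,[0,-0.03,0],[0,0,0]]
    - [1,[0,-0.03,0],[0,0,0]]

```text
clock: 19.22
tcp_pos: [0.4796, 0.173, 0.1013]
orientation: [-1.561, 0.219, -0.215]
contact_force: [0.9, 0.7, -0.6]
grip_width: 0.0854
```

jog_arm:
  motion:
    - [1,[0,-0.04,0],[0,0,0]]
    - [1,[0,-0.04,0],[0,0,0]]
    - [1,[0,-0.04,0],[0,0,0]]
    - [1,[0,-0.04,0],[0,0,0]]
    - [0,[0,-0.04,0],[0,0,0]]
    - [0,[0,0,0],[0,0,0]]
    - [0,[0,0,0],[0,0,0]]
    - [0,[0,0,0],[0,0,0]]
    - [0,[0,0,0],[0,0,0]]

```text
clock: 19.97
tcp_pos: [0.4798, 0.1727, 0.2998]
orientation: [-1.561, 0.219, -0.216]
contact_force: [-0.4, -0.7, -0.2]
grip_width: 0.0254
```

```bash
python3 c.py; python3 - <<'E'
from plan import *
import pickle
o=[]
for n in("top","scene"):
    f=r.grab_frame(n); fs=[f["image"]]+[r.grab_frame(n)["image"] for _ in range(4)]; f["mean"]=np.mean(fs,0); pickle.dump(f,open(n+"6.pkl","wb"))
    b=(335,143,37,32) if n=="top" else (280,190,80,110)
    x,y,w,h=b; s=16 if n=="top" else 5
    cv2.imwrite(f"pics/{n}6.png",np.clip(1.3*cv2.resize(f["mean"][y:y+h,x:x+w,::-1].astype(np.float32),None,fx=s,fy=s,interpolation=2),0,255).astype(np.uint8))
E
```

```text
t19.97 p [0.4798 0.1727 0.2998] head -15.88 ydir [-0.0025 -0.001  -1.    ] F [-0.4 -0.7 -0.2] M [0.02 0.   0.02] w 0.0254 j [ 0.19  0.24 -0.76  1.84  0.18  1.13  0.66]
centre [0.5633 0.149  0.2996] F tool [-0.2  0.3 -0.7]
```

View pics/top6.png

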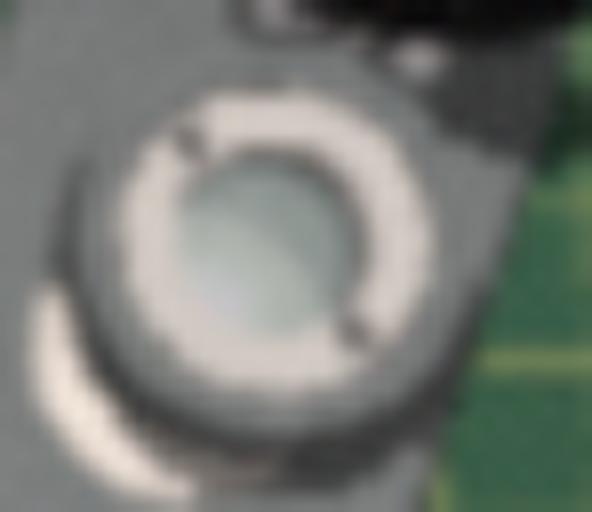

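View pics/scene6.png

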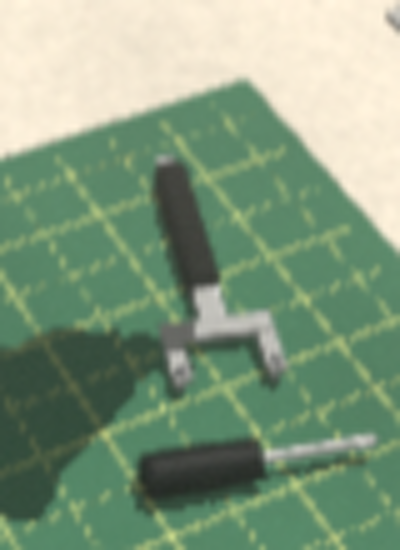

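The spanner lies flat on the mat at its old spot. Checking the ring angle precisely and planning the cover push.

```bash
python3 - <<'E'
from plan import *
import pickle
t=pickle.load(open("top6.pkl","rb"))
a,b=plane(t,(np.array([(192,138),(353,330)])+.5)/16-.5+[335,143],.121)
d=a-b; print(a.round(4),b.round(4),((a+b)/2).round(4),np.linalg.norm(d),np.degrees(np.arctan2(d[1],d[0]))-90)
P=cloud(pickle.load(open("scene6.pkl","rb")))
ex=np.array([np.cos(np.radians(-18.2)),np.sin(np.radians(-18.2))]);ey=np.array([-ex[1],ex[0]]);c=np.array([.5725,-.171])
for n in("scene6","top6"):
    P=cloud(pickle.load(open(n+".pkl","rb"))).reshape(-1,3); q=np.c_[(P[:,:2]-c)@ex,(P[:,:2]-c)@ey,P[:,2]]
    q=q[(abs(q[:,0]-.06)<.07)&(abs(q[:,1])<.05)&(q[:,2]>.15)&(q[:,2]<.26)]
    if len(q): 
        l=np.polyfit(q[:,2],q[:,0],1); print(n,len(q),"max z",q[:,2].max(),"x range",q[:,0].min(),q[:,0].max(),"lean",np.arctan(l[0])+np.pi/2, "top pts",q[np.argsort(-q[:,2])[:3]].round(3).tolist())
p,Rm=state()
tgt=np.r_[c+ex*.125,.30]
arc(p,Rm,tgt,2.3,12)
E
```

```text
[ 0.5928 -0.1524  0.121 ] [ 0.5519 -0.1859  0.121 ] [ 0.5723 -0.1691  0.121 ] 0.05280186017461516 -50.70651553383088
scene6 583 max z 0.2286645076270707 x range 0.05333853833295052 0.06960160315364332 lean 1.7247372962007033 top pts [[0.068, -0.005, 0.229], [0.065, 0.003, 0.228], [0.07, -0.005, 0.228]]
top6 273 max z 0.2281331992607114 x range 0.0465118106818432 0.06734466381354193 lean 1.761273482645483 top pts [[0.063, -0.003, 0.228], [0.063, 0.007, 0.227], [0.065, 0.004, 0.226]]
t20.47 p [0.4806 0.1733 0.3012] head -15.87 ydir [-3.e-04 -0.e+00 -1.e+00] F [-0.3 -1.   0. ] M [0.01 0.   0.03] w -0.0002 j [ 0.19  0.24 -0.76  1.84  0.18  1.13  0.66]
row shift mm [ 26.1    0.09 -25.45] turn/row 0.19166666666666665 |v| 36.5
[[0.499, 0.142, 0.301], [0.535, 0.078, 0.301], [0.57, 0.015, 0.301], [0.605, -0.049, 0.3], [0.64, -0.113, 0.3], [0.674, -0.178, 0.3]] end [ 0.6912 -0.21    0.3   ] head -18.17
```

The ring now reads -50.7° (home ≈ -49.7), so it's at its stop. The cover is at ≈1.75 rad with its top at z≈0.228, which matches the given sizes. Moving behind the cover.

jog_arm:
  motion:
    - [0,[0.013,0,-0.013],[0,0.3,0]]
    - [0,[0.026,0,-0.0255],[0,0.2,0]]
    - [0,[0.026,0,-0.0255],[0,0.2,0]]
    - [0,[0.026,0,-0.0255],[0,0.2,0]]
    - [0,[0.026,0,-0.0255],[0,0.2,0]]
    - [0,[0.026,0,-0.0255],[0,0.2,0]]
    - [0,[0.026,0,-0.0255],[0,0.2,0]]
    - [0,[0.026,0,-0.0255],[0,0.2,0]]
    - [0,[0.026,0,-0.0255],[0,0.2,0]]
    - [0,[0.026,0,-0.0255],[0,0.2,0]]

```text
clock: 21.3
tcp_pos: [0.647, -0.1324, 0.3012]
orientation: [-1.557, 0.247, -0.247]
contact_force: [0.3, 1.2, 0.8]
grip_width: 0.0
```

jog_arm:
  motion:
    - [0,[0.026,0,-0.0255],[0,0.2,0]]
    - [0,[0.026,0,-0.0255],[0,0,0]]
    - [0,[0.013,0,-0.013],[0,0,0]]
    - [0,[0,0,0],[0,0,0]]
    - [0,[0,0,0],[0,0,0]]
    - [0,[0,0,0],[0,0,0]]

```text
clock: 21.8
tcp_pos: [0.6881, -0.2101, 0.3011]
orientation: [-1.555, 0.248, -0.247]
contact_force: [0.2, 0.3, -0.5]
grip_width: -0.0001
```

```bash
cat > cv.py <<'E'
from plan import *
ex=np.array([np.cos(np.radians(-18.2)),np.sin(np.radians(-18.2))]);ey=np.array([-ex[1],ex[0]]);c=np.array([.5725,-.1705])
def sf():
    p,Rm=state(); q=np.r_[(p[:2]-c)@ex,(p[:2]-c)@ey,p[2]]; print("stand mm",(q*1000).round(1)); return q
if __name__=="__main__":
    q=sf(); prev=q
    for th in (1.75,1.55,1.35,1.15,.95,.75,.55,.35,.2,.1,0):
        s=np.array([-np.cos(th),np.sin(th)])*85+3*np.array([np.sin(th),np.cos(th)])+[46.5,125]
        t=np.array([s[0]+11,s[1]+19]); print(th,t.round(1))
E
python3 cv.py
python3 - <<'E'
import sys; sys.path.insert(0,".")
from plan import *
f=r.grab_frame("scene"); cv2.imwrite("pics/s7.png",cv2.resize(f["image"][170:350,110:290,::-1],None,fx=3.3,fy=3.3,interpolation=2))
E
```

```text
t21.80 p [ 0.6881 -0.2101  0.3011] head -18.10 ydir [-4.0e-04  1.2e-03 -1.0e+00] F [ 0.2  0.3 -0.5] M [ 0.04 -0.01  0.  ] w -0.0001 j [ 0.55  0.57 -0.54  1.34  0.29  1.3   1.26]
stand mm [122.2  -1.5 301.1]
1.75 [ 75.6 227.1]
1.55 [ 58.7 229. ]
1.35 [ 41.8 227.6]
1.15 [ 25.5 222.8]
0.95 [ 10.5 214.9]
0.75 [ -2.6 204.1]
0.55 [-13.4 191. ]
0.35 [-21.3 176. ]
0.2 [-25.2 163.8]
0.1 [-26.8 155.5]
0 [-27.5 147. ]
```

View pics/s7.png

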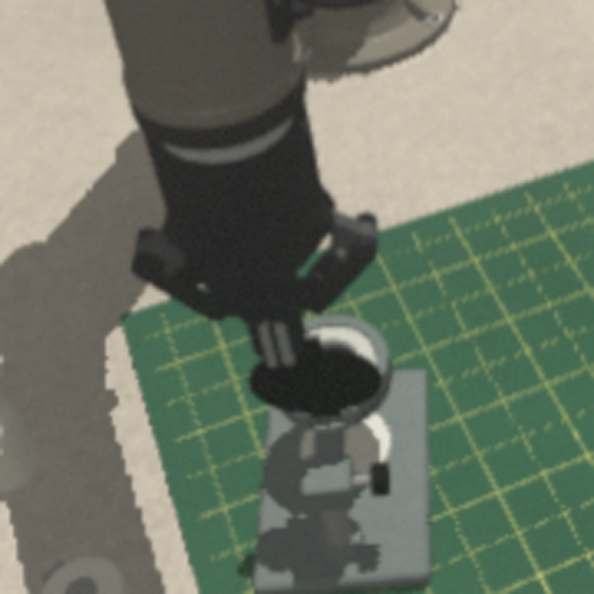

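jog_arm:
  motion:
    - [0,[0,0.02,0.001],[0,0,0]]
    - [0,[0,0.034,0],[0,0,0]]
    - [0,[0,0.02,0],[0,0,0]]
    - [0,[0,0,0],[0,0,0]]
    - [0,[-0.012,0,0],[0,0,0]]
    - [0,[-0.012,0,0],[0,0,0]]
    - [0,[-0.012,0,0],[0,0,0]]
    - [0,[-0.01,0,0],[0,0,0]]
    - [0,[0,0,0],[0,0,0]]

```text
clock: 22.6
tcp_pos: [0.6443, -0.1946, 0.2297]
orientation: [-1.557, 0.246, -0.249]
contact_force: [-0.6, 0.0, 0.0]
grip_width: -0.0003
```

```bash
python3 -c "
from cv import *
sf()
f=r.grab_frame('scene'); cv2.imwrite('pics/s8.png',cv2.resize(f['image'][220:330,150:270,::-1],None,fx=5,fy=5,interpolation=2))"
```

```text
t22.60 p [ 0.6443 -0.1946  0.2297] head -18.06 ydir [ 1.4e-03 -6.0e-04 -1.0e+00] F [-0.6  0.   0. ] M [-0.04 -0.03  0.01] w -0.0003 j [ 0.57  0.55 -0.54  1.55  0.3   1.12  1.22]
stand mm [ 75.7  -0.5 229.7]
```

View pics/s8.png

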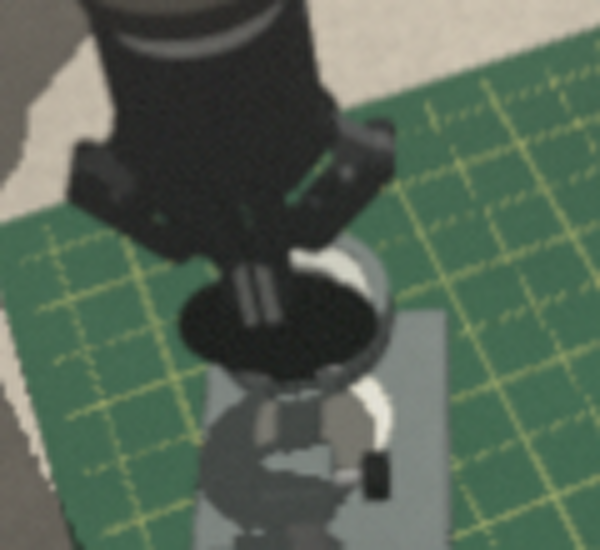

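The closed fingers are at the cover's back face (crop 260,300), in front of it as seen by the camera. Pushing over in an arc.

jog_arm:
  motion:
    - [0,[-0.009,0,0],[0,0,0]]
    - [0,[-0.008,0,0],[0,0,0]]
    - [0,[-0.009,0.001,0],[0,0,0]]
    - [0,[-0.008,0.002,0],[0,0,0]]
    - [0,[-0.008,0.003,0],[0,0,0]]
    - [0,[-0.008,0.003,0],[0,0,0]]
    - [0,[-0.008,0.004,0],[0,0,0]]
    - [0,[-0.007,0.004,0],[0,0,0]]
    - [0,[0,0,0],[0,0,0]]

```text
clock: 23.4
tcp_pos: [0.5811, -0.1756, 0.2091]
orientation: [-1.557, 0.251, -0.247]
contact_force: [-0.7, 0.5, 0.1]
grip_width: -0.0001
```

```bash
python3 -c "
from cv import *
sf()
f=r.grab_frame('scene'); cv2.imwrite('pics/s9.png',cv2.resize(f['image'][200:330,150:270,::-1],None,fx=4.5,fy=4.5,interpolation=2))"
```

```text
t23.40 p [ 0.5811 -0.1756  0.2091] head -18.16 ydir [-2.7e-03  3.0e-04 -1.0e+00] F [-0.7  0.5  0.1] M [-0.03 -0.01  0.04] w -0.0001 j [ 0.61  0.47 -0.56  1.73  0.28  1.03  1.2 ]
stand mm [  9.7  -2.1 209.1]
```

View pics/s9.png

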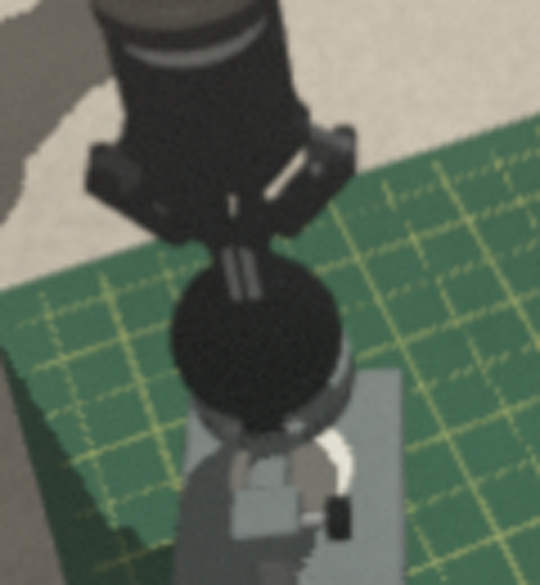

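The cover follows, now leaning over the ring at about 0.9 rad. Continuing down.

jog_arm:
  motion:
    - [0,[-0.006,0.004,0.001],[0,0,0]]
    - [0,[-0.006,0.004,0.001],[0,0,0]]
    - [0,[-0.006,0.006,0],[0,0,0]]
    - [0,[-0.005,0.007,0],[0,0,0]]
    - [0,[-0.004,0.008,0],[0,0,0]]
    - [0,[-0.004,0.008,0],[0,0,0]]
    - [0,[-0.002,0.007,0],[0,0,0]]
    - [0,[-0.002,0.006,0],[0,0,0]]
    - [0,[-0.001,0.005,0],[0,0,0]]
    - [0,[0,0,0],[0,0,0]]

```text
clock: 24.28
tcp_pos: [0.5488, -0.1628, 0.154]
orientation: [-1.556, 0.25, -0.247]
contact_force: [-0.2, -0.2, 0.8]
grip_width: -0.0001
```

```bash
python3 -c "
from cv import *
sf()
f=r.grab_frame('scene'); cv2.imwrite('pics/s10.png',cv2.resize(f['image'][200:330,150:270,::-1],None,fx=4.5,fy=4.5,interpolation=2))"
```

```text
t24.28 p [ 0.5488 -0.1628  0.154 ] head -18.17 ydir [-1.8e-03  5.0e-04 -1.0e+00] F [-0.2 -0.2  0.8] M [-0.01 -0.    0.01] w -0.0001 j [ 0.61  0.48 -0.55  1.86  0.32  0.89  1.16]
stand mm [-2.50e+01 -1.00e-01  1.54e+02]
```

View pics/s10.png

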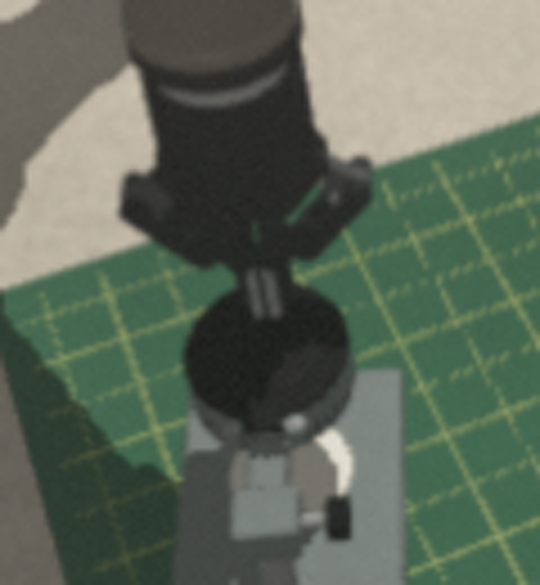

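Nearly shut. Pressing the last few millimetres in small steps until force appears.

jog_arm:
  motion:
    - [0,[0,0.003,0],[0,0,0]]
    - [0,[0,0.003,0],[0,0,0]]
    - [0,[0,0.002,0],[0,0,0]]
    - [0,[0,0,0],[0,0,0]]
    - [0,[0,0,0],[0,0,0]]

```text
clock: 24.75
tcp_pos: [0.5496, -0.1629, 0.1473]
orientation: [-1.556, 0.249, -0.249]
contact_force: [1.2, 1.1, 1.2]
grip_width: -0.0002
```

```bash
python3 -c "
from cv import *
sf()"
```

```text
t24.75 p [ 0.5496 -0.1629  0.1473] head -18.18 ydir [-1.e-04  0.e+00 -1.e+00] F [1.2 1.1 1.2] M [ 0.03  0.01 -0.05] w -0.0002 j [ 0.6   0.49 -0.55  1.87  0.32  0.88  1.15]
stand mm [-24.2   0.  147.3]
```

jog_arm:
  motion:
    - [0,[0,0.001,0],[0,0,0]]
    - [0,[0,0.001,0],[0,0,0]]
    - [0,[0,0.001,0],[0,0,0]]
    - [0,[0,0,0],[0,0,0]]
    - [0,[0,0,0],[0,0,0]]

```text
clock: 25.17
tcp_pos: [0.5498, -0.1629, 0.1462]
orientation: [-1.557, 0.249, -0.25]
contact_force: [-5.8, 1.0, 16.9]
grip_width: -0.0002
```

```bash
python3 -c "
from cv import *
sf()"
```

```text
t25.17 p [ 0.5498 -0.1629  0.1462] head -18.19 ydir [ 5.0e-04 -1.1e-03 -1.0e+00] F [-5.8  1.  16.9] M [ 0.16  1.28 -0.02] w -0.0002 j [ 0.6   0.49 -0.55  1.87  0.33  0.87  1.15]
stand mm [-2.390e+01  1.000e-01  1.462e+02]
```

The cover is pressed firmly onto the rim (17 N at z≈0.127). Retreating upward and clearing the view.

jog_arm:
  motion:
    - [0,[0,-0.005,0],[0,0,0]]
    - [0,[0,-0.02,0],[0,0,0]]
    - [0,[0,-0.035,0],[0,0,0]]
    - [0,[0,-0.035,0],[0,0,0]]
    - [0,[0,-0.035,0.02],[0,0,0]]
    - [0,[0,-0.03,0.035],[0,0,0]]
    - [0,[0,0,0.038],[0,0,0]]
    - [0,[0,0,0.038],[0,0,0]]
    - [0,[0,0,0.035],[0,0,0]]
    - [0,[0,0,0.02],[0,0,0]]

```text
clock: 26.0
tcp_pos: [0.607, 0.0157, 0.302]
orientation: [-1.554, 0.245, -0.246]
contact_force: [0.2, 0.8, -0.6]
grip_width: -0.0002
```

jog_arm:
  motion:
    - [0,[0,0,0],[0,0,0]]
    - [0,[0,0,0],[0,0,0]]
    - [0,[0,0,0],[0,0,0]]

```text
clock: 26.25
tcp_pos: [0.6064, 0.0095, 0.3012]
orientation: [-1.557, 0.25, -0.249]
contact_force: [0.1, -0.2, 0.8]
grip_width: 0.0003
```

```bash
python3 - <<'E'
from cv import *
sf()
for n in("scene","top"):
    f=r.grab_frame(n); cv2.imwrite(f"pics/{n}f.png",cv2.resize(f["image"][140:400,100:460,::-1] if n=="scene" else f["image"][60:300,70:470,::-1],None,fx=2,fy=2,interpolation=2))
    P=cloud(f).reshape(-1,3); q=np.c_[(P[:,:2]-c)@ex,(P[:,:2]-c)@ey,P[:,2]]
    q=q[(abs(q[:,0])<.05)&(abs(q[:,1])<.03)&(q[:,2]>.1)&(q[:,2]<.2)]
    l=np.polyfit(q[:,0],q[:,2],1); print(n,len(q),"slope",l.round(3),q[:,2].max())
E
```

```text
t26.25 p [0.6064 0.0095 0.3012] head -18.23 ydir [-5.e-04 -9.e-04 -1.e+00] F [ 0.1 -0.2  0.8] M [-0.05 -0.05 -0.  ] w 0.0003 j [ 0.37  0.39 -0.65  1.63  0.25  1.2   0.92]
stand mm [-24.  181.6 301.2]
scene 870 slope [-0.099  0.127] 0.13212306844194055Traceback (most recent call last):
  File "<stdin>", line 7, in <module>
    raise TypeError("expected non-empty vector for x")
TypeError: expected non-empty vector for x
```

View pics/scenef.png

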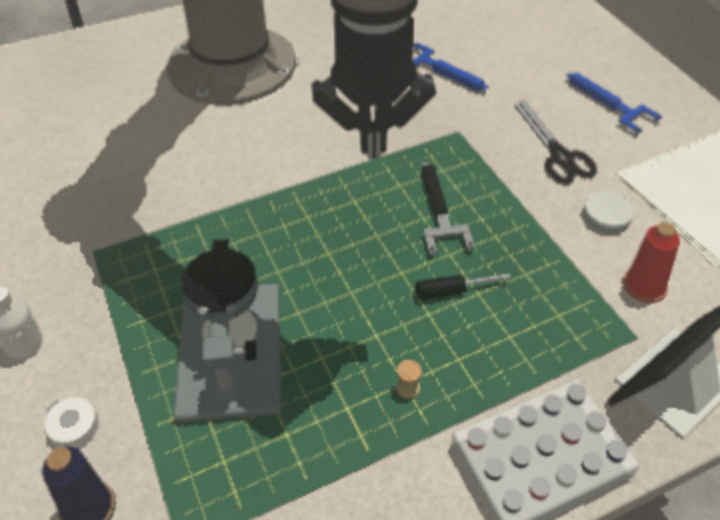

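View pics/topf.png

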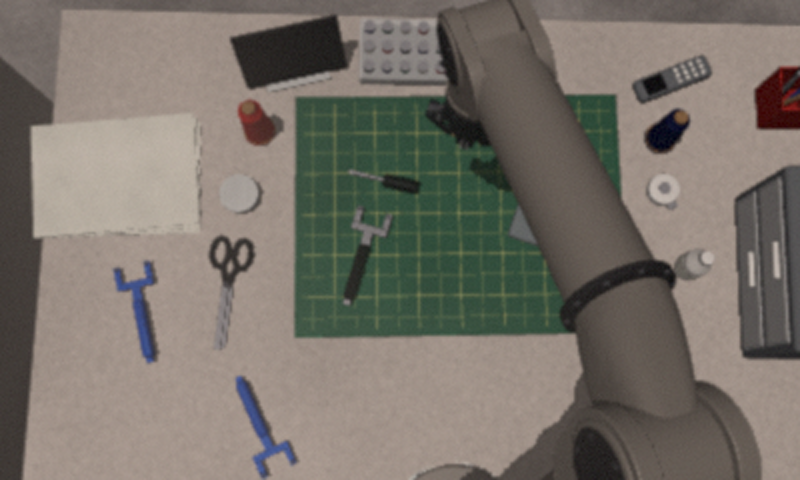

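The cover appears shut and the spanner flat. The depth slope (-0.1) is suspicious, so I'll check it with clean black pixels only, using the mat as a reference.

```bash
python3 - <<'E'
from cv import *
f=r.grab_frame("scene"); P=cloud(f); im=f["image"].max(2)
q=np.stack([(P[...,:2]-c)@ex,(P[...,:2]-c)@ey,P[...,2]],-1)
def fit(m,l):
    s=q[m]; A=np.c_[s[:,0],s[:,1],np.ones(len(s))]; x=np.linalg.lstsq(A,s[:,2],rcond=None)[0]
    k=abs(A@x-s[:,2])<.004; x=np.linalg.lstsq(A[k],s[k,2],rcond=None)[0]; print(l,m.sum(),k.sum(),x.round(4))
disc=(np.hypot(q[...,0],q[...,1])<.038)&(q[...,2]>.115)&(q[...,2]<.14)&(im<70); fit(disc,"disc")
fit((abs(q[...,0]+.13)<.05)&(abs(q[...,1])<.05)&(q[...,2]<.012),"mat near")
fit((abs(q[...,0])<.3)&(abs(q[...,1]-.2)<.1)&(q[...,2]<.012),"mat")
fit((q[...,0]>.06)&(q[...,0]<.11)&(abs(q[...,1])<.055)&(abs(q[...,2]-.021)<.008),"base")
tab=(abs(q[...,0]+.052)<.006)&(abs(q[...,1])<.01)&(q[...,2]>.1); print("tab z",np.nanmedian(q[tab][:,2]),tab.sum())
v,u=np.nonzero(disc|tab); print(u.min(),u.max(),v.min(),v.max())
x,y=190,250
cv2.imwrite("pics/fin.png",cv2.convertScaleAbs(cv2.resize(f["image"][y:y+70,x-10:x+50,::-1],None,fx=8,fy=8,interpolation=2),alpha=1.6))
for th in(0,.1): # expected tab end top pixel
    s=np.array([46.5-103.5*np.cos(th)+3*np.sin(th),125+103.5*np.sin(th)+3*np.cos(th)])/1000
    print(th,proj(f,np.r_[c+ex*s[0],s[1]]))
E
```

```text
disc 649 647 [ 0.0002 -0.0024  0.1283]
mat near 435 432 [-0.0044  0.0086  0.0022]
mat 14606 14160 [-0.0063 -0.0019  0.0024]
base 746 728 [-0.0028  0.004   0.0205]
tab z 0.12795426652480246 23
193 225 259 290
0 [[210.24742749 258.53937205]]
0.1 [[209.69199727 255.96298577]]
```

View pics/fin.png

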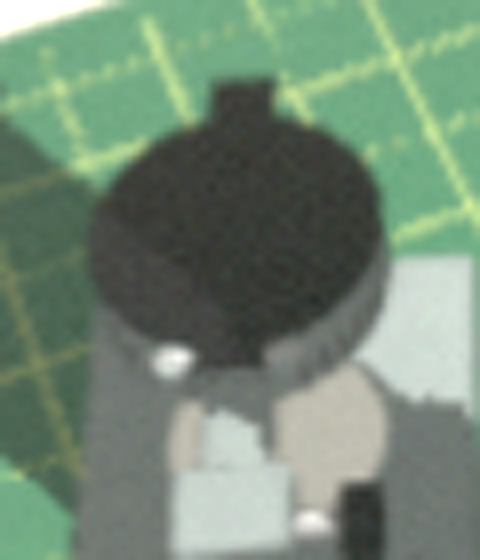

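The cover is flat: slope 0.000, z = 0.128 m, exactly the shut height. The spanner is on the mat and the arm is clear. Handing in.

```bash
python3 -c "
from bench import r
print(r.hand_in()); print(r.get_obs()['clock'])"
```

```text
the job is handed in; nothing more can be done
None
the job is handed in; nothing more can be done
```

I turned the ring clockwise to its stop with the spanner, laid the spanner back at its old spot on the mat, and pushed the cover shut. I handed the job in after about 26 s; no verdict was reported.

**Ring:** both pins went in without any vertical force. The ring turned with forces of about 5 N or less, until the moment rose to 1.6 N m at the stop. In the top camera it then reads -50.7°, against about -49.7° expected for home. A rougher single-frame reading earlier gave -47.9°; I trusted the averaged one together with the stop torque.

**Spanner:** it touched down at the height it was picked up from, with about 5 N, and the picture after release shows it lying flat on the mat.

**Cover:** it is shut. A plane fitted to the cover disc has slope 0.000 at z = 0.128 m. A first, unfiltered fit gave 0.1 rad; it included stray points and did not hold up when I kept only the cover's black pixels.

**Other objects:** the final pictures show nothing else visibly moved, but I did not measure their positions. The glass was not checked directly; I saw no vertical force that would suggest contact. The arm was clear of everything at hand-in.

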